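# Clamp a printed housing in a sloping cam-lever fixture

## Robot

A 6-joint arm with a two-finger parallel gripper is mounted at the origin on the work surface. World frame = base frame: x ahead of the robot, y to its left, z up, the work surface at z = 0. Lengths are in m, angles in rad, forces in N, time in s.
With the tool pointing down it reaches from about 0.3 to 0.775 m from the base axis. Payload 14.6 kg.
Tool frame: the origin (TCP) lies at the very end of the fingers, on their centre line; the grasp point (between the pads) lies 19 mm behind it; y points along the fingers, z is the direction in which the jaws open and shut, and the axes are right-handed (so a half turn about y gives the same grasp; the last joint's range is limited). The gripper opens to 94 mm and grips with 3 to 60 N. Pads are 16 mm wide; open, the fingers measure 119 mm over their backs; the gripper's body (75 mm by 177 mm) begins 78 mm behind the grasp point.
Start: joints at [1.072, 0.3, 1.521, -0, 1.321, -0.067], TCP at [0.23, 0.5, 0.205] pointing down, gripper open.
Joint ranges: [-3.03, 3.03], [-0.79, 2.21], [0.23, 2.52], [-1.04, 4.18], [0, 3.07], [-2.55, 2.55]. Speed limits (rad/s): [2.22, 2.22, 2.57, 3.14, 3.14, 3.14].

## Interface

Orientations are given as [roll, pitch, yaw] about the fixed x, y, z axes, in that order (R = Rz(yaw) Ry(pitch) Rx(roll)).
In Python, from station import get_obs, camera, hand_in, masks_of gives the robot as it stands.
- The arm moves only by the shell command python3 -m jog 'ROWS' [FORCE]. ROWS is text: rows parted by semicolons, each of 7 numbers parted by spaces: the shift along the world's x, y, z in mm, then the turn, a rotation vector about the world's x, y, z in degrees, then the closure, from 0 (fully open) to 1 (shut). A call has 1 to 10 rows; each row is the pose to reach, as a shift and turn from the pose measured when the call began; what a row does not reach only later rows make up. A row lasts 1/12 s, in which the tool goes at most 41.7 mm and 7.16 degrees, less where a joint would pass 70% of its speed; a pose out of reach is approached as far as the arm can. A call with a gripper value outside its range is refused whole. The fingers move at their own pace and stop on an object; FORCE is the grip in N (left out, the last holds). Time passes only in rows, so rows that repeat a pose let the fingers close. It gives the time, the measured TCP pose, the force and the opening at its end, in the units of the state.
- get_obs(): the state, without advancing time (a new reading comes with each control period).
- camera(name): name is "scene" or "top"; returns a dict with "img" (384x512x3 uint8, red, green, blue), "range_z" (384x512 float32, m along the optical axis (not along the pixel's ray), 0 where there is no reading), "fx", "fy", "cx", "cy" (pixels), "rvec" (rotation vector, rad) and "tvec" (3), from world to camera coordinates, as OpenCV has them. Camera axes: x right, y down, z forward; pixel columns grow to the right and rows downward; lengths in m; the calibration is good to about 2 mm. A picture is of the moment at which its call begins.
- hand_in(): hands the job in, once; it reports no verdict.
Trained networks look in the newest picture that a camera, given by its name, has taken for a name from the list of things; names that differ only in an ending like _2 or _b are one class to them, and where a whole thing is asked for, a point or a joint stands for the part that bears it (a point fixed in the world has none). Each returns a list of dicts, best first, with "conf" (0 to 1); they miss things now and then, are a little off and sometimes report something else, mostly with a low value. They report only what shows in the picture. A call takes as long as a camera call.
- masks_of(thing, camera): "mask" (384x512 bool, what is visible of it) and "extent" ([left, top, right, bottom] in pixels, round what is visible of it).
The state is a dict: "time_s": time; "qpos": joint angles; "joint_vel": joint speeds; "tau": joint torques, N m; "ee_pos": TCP position; "eef_rot": TCP orientation; "force": force on the tool from outside, world axes, zero at the start; "moment": the same for the moment, N m; "grip_width": finger opening in m.
Only numpy, scipy, OpenCV 4.12 (cv2) and the standard library are available. Lean on these libraries where they do the work, as an engineer would, in place of code of your own. Each camera call takes 0.05 s, during which the arm holds its last target.

## Task

Swing the cam lever of the sloping clamp stand back to fully open, pick up the white printed housing (the tall block with a raised boss) and set it on the bed between cam and spring pad, its underside flat on the bed and its long edge square against the low ledge. Let go of it, then turn the cam lever only until the housing pushes the spring pad back about half of its travel, and leave it clamped like that; the pad must never be driven to its stop. Leave the cover, the spool and the mouse where they lie.

Things in the scene. Friction and masses are not known exactly. Their poses are not given: they have to be found in the camera images.
- bed: Aluminium bed of the clamp stand, 140 (x) by 215 (y) mm, sloping 30 degrees, low edge on the robot's side; stand place and yaw vary. Origin: centre of its top face, 80 mm above the table. x up the slope, y level to the left, z square to the bed. Cam on the +y side, spring pad on the -y side. A seated housing has its centre at x = 0, z = 31, y = 0 +- 5 mm, its long side along y.
- ledge (a point): Middle of the top edge of the ledge's uphill face, which is at bed x = -25 mm: a steel bar along the bed's y, 64 mm long, 12 mm thick, 12 mm high. Its axes are the bed's.
- light_bar (a point): Middle of the underside of the level light bar that crosses above the bed, along y: 215 mm long, 24 mm wide, 14 mm thick, underside 260 mm above the table; z up. Its post, 14 mm thick, stands 16 mm behind (x) and 99 mm to the right (-y) of this point. A vertical gripper over the bed's middle would hit the bar: work square to the bed.
- housing_center (a point): Centre (half-way up) of the loose white printed housing: a block 50 (x) by 70 (y) mm, 26 mm high, with a boss 32 (x) by 40 (y) mm, 36 mm high, standing on its middle; 62 mm high in all, about 0.12 kg. z is up. Turned half round it is the same. It starts standing on the table among the other things.
- cam (a joint): Angle of the cam lever (rad): 0 = fully open, up to 2.27, growing clockwise seen from above. It starts partly turned. It stays where it is left and holds the clamp by friction: about 1 N at the knob when free, up to 7 N when clamping. With the lever open there is 5 to 11 mm more room between cam and pad than the housing's 70 mm.
- pivot (a point): Point on the bed under the cam's pivot, at bed x = -5, y = 50 mm; axes as the bed, the cam turns about z. The cam is a steel disc of 24 mm radius, 3 to 23 mm above the bed, its centre 12 mm from the pivot: its reach from the pivot towards -y is 24 - 12 cos(angle) mm.
- lever_knob (a point): Middle of the upright black knob on the lever's end: 16 mm diameter, 30 to 66 mm above the bed (middle 50 mm), axis along the bed's z, 95 mm from the pivot. The 10 mm lever rod has its axis 34 mm above the bed. In bed axes the knob lies from the pivot at x = -95 cos(A), y = +95 sin(A) mm, A = 10 degrees + lever angle. It may be pinched and led round, or pushed.
- pad (a joint): How far the spring pad is pushed in towards the bed's -y (m): 0 = out, 0.009 = at its stop, half-way 0.0045. Its spring gives 2.5 N per mm, without preload.
- pad_face (a point): Centre of the rubber face of the spring pad (44 mm wide, 26 mm high), 15 mm above the bed; it looks to the bed's +y. The steel fence block behind it (50 by 20 mm, 30 mm high) stands elsewhere along the bed's y in each start. The gap between pad and block shows the travel: 10 mm with the pad out, 1 mm with the pad at its stop.
- cover: Bystander: flat white printed cover, 70 by 50 mm, 18 mm high, loose on the table. Origin at the centre of its underside.
- spool: Bystander: grey wire spool lying flat, 72 mm diameter, 30 mm high. Origin at the centre of its underside.
- mouse: Bystander: white computer mouse, 88 by 52 mm, 29 mm high. Origin at the centre of its underside.

How it is judged:
By the outcome, as a careful person would: the job done as asked, in the order asked, and still so for the second after the job is handed in, with the robot touching nothing.
It also fails if it takes over 72 s, if anything falls off the work surface, if the arm or the gripper's body presses on something with over 40 N, if the wrist force passes 120 N, or if a joint passes its speed limit or range.

## Working session

There is one attempt and no reset: what is moved stays moved. The work goes in short steps, Python scripts to look and compute and a shell command to move; the robot and the scene stay as the last step left them, time stands still between calls to the robot, and variables do not carry over. Pictures are saved under pics/ and viewed, and the job is handed in when it is done.

```bash
ls; mkdir -p pics
cat > h.py <<'E'
import numpy as np,cv2
from station import get_obs,camera,hand_in,masks_of
from scipy.spatial.transform import Rotation as Ro
def pts(c):
    z=c["range_z"];v,u=np.mgrid[0:384,0:512]
    P=np.stack([(u-c["cx"])/c["fx"]*z,(v-c["cy"])/c["fy"]*z,z],-1)
    R=cv2.Rodrigues(np.array(c["rvec"],float))[0];t=np.array(c["tvec"]).ravel()
    W=(P-t)@R; W[z==0]=np.nan
    return W
def proj(c,X):
    return cv2.projectPoints(np.array(X,float).reshape(-1,3),np.array(c["rvec"],float),np.array(c["tvec"],float),np.array([[c["fx"],0,c["cx"]],[0,c["fy"],c["cy"]],[0,0,1.]]),None)[0].reshape(-1,2)
def save(c,n,box=None,s=1):
    im=c["img"][:,:,::-1]
    if box: im=im[box[1]:box[3],box[0]:box[2]]
    cv2.imwrite("pics/"+n,cv2.resize(im,None,fx=s,fy=s,interpolation=cv2.INTER_CUBIC))
E
python3 - <<'E'
from h import *
o=get_obs();print(o)
for n in("scene","top"):
    c=camera(n);save(c,n+"0.png",s=1.5);W=pts(c);np.savez(n+"0.npz",W=W,**c)
    print(n,c["fx"],c["rvec"],c["tvec"])
    for t in("bed","housing_center","cam","lever_knob","pad","cover","spool","mouse","light_bar","ledge","pad_face"):
        try:
            for m in masks_of(t,n)[:2]:
                print(t,round(m["conf"],2),m["extent"],m["mask"].sum(),np.nanmedian(W[m["mask"]],0).round(3),np.nanmax(W[m["mask"]][:,2]).round(3))
        except Exception as e: print(t,e)
E
```

```text
pics
{'time_s': 0.0, 'qpos': array([ 1.07241475e+00,  3.00471562e-01,  1.52155985e+00,  1.31755274e-05,
        1.32068582e+00, -6.66384064e-02]), 'joint_vel': array([ 0.00114265,  0.00026646,  0.00058054, -0.00098896, -0.0012981 ,
       -0.00028894]), 'tau': array([-2.24111813e-03, -5.31809878e+01, -3.52736092e+01,  7.07219378e-02,
        2.44796398e-02, -6.85586610e-05]), 'ee_pos': array([0.23004891, 0.49930187, 0.20489506]), 'eef_rot': array([-1.57191755e+00,  8.76178290e-05, -4.31746491e-01]), 'force': array([ 0.08958758,  1.17035355, -0.56102141]), 'moment': array([-0.00268136,  0.01102266, -0.02094124]), 'grip_width': 0.09387734301874374}
scene 432.9195774158619 [ 1.22634276  2.20015722 -1.03667979] [ 0.32156373 -0.11988546  1.51391622]
bed 0.94 [270.6, 233.1, 390.1, 277.1] 1934 [0.532 0.187 0.104] 0.136
housing_center 0.72 [146.1, 200.2, 171.8, 228.0] 506 [ 0.597 -0.316  0.028] 0.066
housing_center 0.59 [262.3, 172.7, 388.1, 308.5] 6249 [0.556 0.148 0.083] 0.277
cam 0.79 [331.2, 246.2, 388.4, 264.8] 575 [0.499 0.211 0.108] 0.136
lever_knob 0.66 [332.1, 241.8, 387.8, 260.5] 4
[... 882 characters left out ...]
 376.4, 194.0] 540 [ 0.578 -0.32   0.029] 0.067
cam 0.64 [117.2, 192.1, 171.3, 220.3] 533 [0.503 0.207 0.11 ] 0.138
lever_knob 0.93 [116.7, 193.2, 170.3, 222.5] 566 [0.501 0.207 0.11 ] 0.138
lever_knob 0.18 [348.1, 163.9, 376.7, 193.4] 514 [ 0.578 -0.32   0.029] 0.067
pad 0.73 [199.9, 190.8, 222.8, 212.4] 143 [0.517 0.091 0.103] 0.118
spool 0.94 [296.1, 223.5, 325.4, 252.8] 600 [ 0.424 -0.176  0.031] 0.036
mouse 0.96 [289.6, 174.1, 324.1, 194.2] 603 [ 0.555 -0.174  0.027] 0.034
light_bar 0.77 [118.1, 168.6, 248.4, 235.4] 5186 [0.516 0.137 0.09 ] 0.278
ledge 0.92 [119.4, 167.2, 227.4, 226.3] 3017 [0.503 0.159 0.078] 0.274
pad_face 0.5 [193.8, 187.2, 225.3, 209.0] 168 [0.517 0.09  0.103] 0.118
```

View pics/scene0.png

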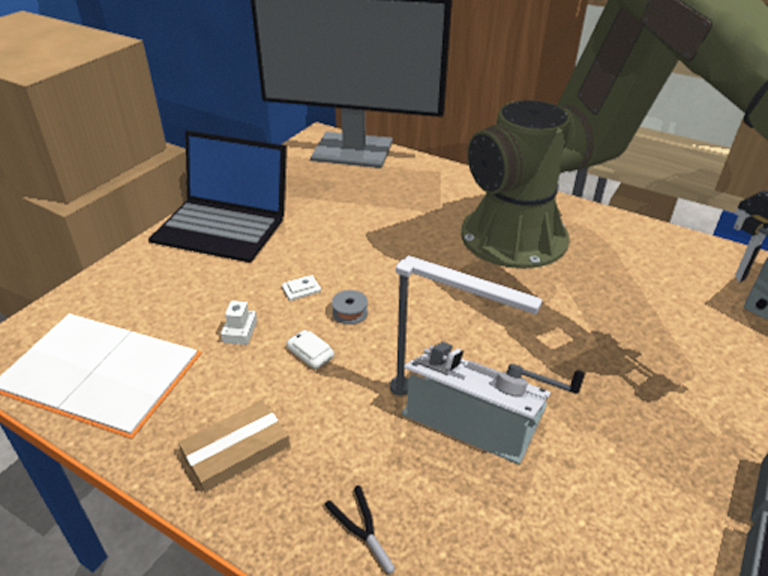

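View pics/top0.png

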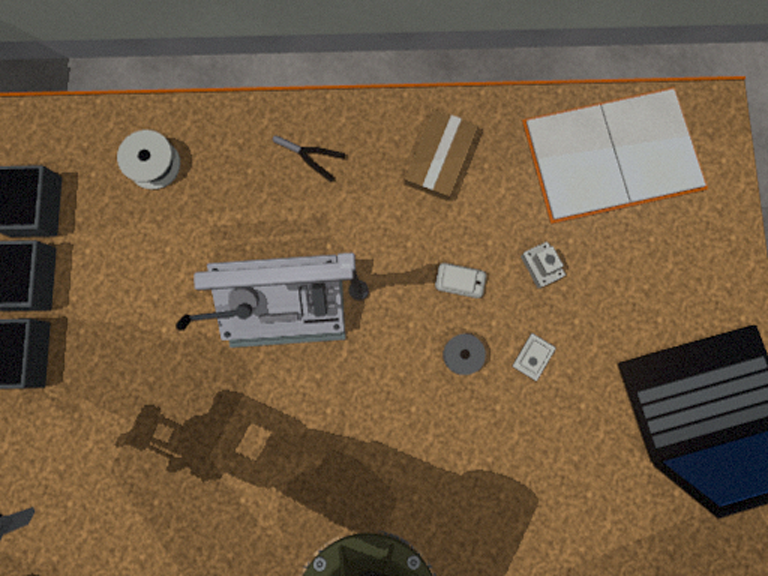

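Run:
```python
from h import *
for n,b in(("scene",(255,160,395,320)),("top",(110,160,255,245))):
    c=np.load(n+"0.npz");save(c,n+"0z.png",b,5 if n=="top" else 3.7)
c=np.load("scene0.npz");save(c,"housing0.png",(130,170,260,260),6)
```

```text
(no output)
```

View pics/scene0z.png

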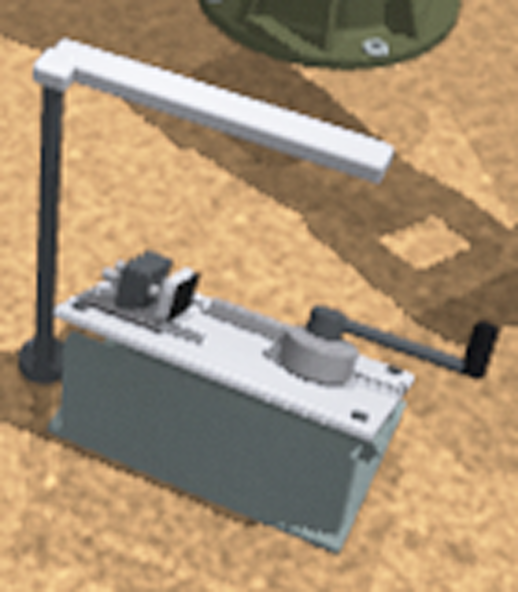

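View pics/top0z.png

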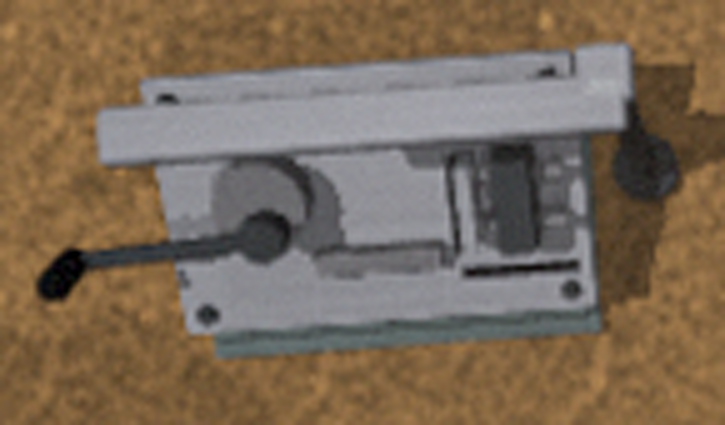

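View pics/housing0.png

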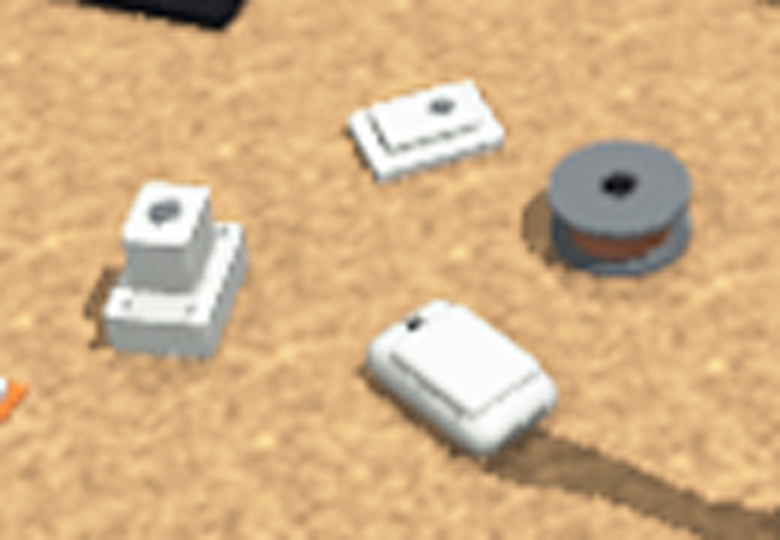

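Run:
```python
from h import *
from scipy.optimize import least_squares
for n in("scene","top"):
    c=np.load(n+"0.npz");W=c["W"].reshape(-1,3)
    s=(np.abs(W[:,0]-.52)<.13)&(np.abs(W[:,1]-.15)<.16)&(W[:,2]>.02);P=W[s]
    print(n,len(P))
    # bed plane: param x0,y0,yaw
    def bedf(p,P):
        R=Ro.from_euler('z',p[2]).as_matrix()@Ro.from_euler('y',-np.pi/6).as_matrix()
        return (P-np.array([p[0],p[1],.08]))@R
    def r(p):
        z=bedf(np.r_[p[0],.15,p[1],],Q)[:,2];return z
    best=np.array([.52,0.05])
    Q=P[(P[:,2]<.13)]
    for k,t in((0,.03),(1,.012),(2,.006),(3,.004),(4,.004)):
        Z=np.abs(bedf(np.r_[best[0],.15,best[1]],P)[:,2]);Q=P[Z<t]
        best=least_squares(r,best,loss='soft_l1',f_scale=.001).x
    print("x at y=.15, yaw",best,len(Q),np.sqrt(np.mean(r(best)**2)))
    # free plane
    A=np.c_[Q[:,:2],np.ones(len(Q))];k=np.linalg.lstsq(A,Q[:,2],rcond=None)[0];print("free slope",np.degrees(np.arctan(np.hypot(k[0],k[1]))),"yaw",np.arctan2(k[1],k[0]))
    B=bedf(np.r_[best[0],.15,best[1]],Q)
    print("bed x",np.percentile(B[:,0],[0,.5,2,98,99.5,100]).round(4),"y",np.percentile(B[:,1],[0,.5,2,98,99.5,100]).round(4))
    # bar
    b=P[(P[:,2]>.262)&(P[:,2]<.29)];print("bar top z",np.median(b[:,2]),cv2.minAreaRect((b[:,:2]*1000).astype(np.float32)))
    # housing
    for zl,zh in((.055,.075),(.018,.034)):
        h=W[(np.abs(W[:,0]-.58)<.06)&(np.abs(W[:,1]+.32)<.06)&(W[:,2]>zl)&(W[:,2]<zh)]
        print("hous",zl,np.median(h[:,2]),len(h),cv2.minAreaRect((h[:,:2]*1000).astype(np.float32)))
    for nm,ctr in(("cover",(.42,-.3)),):pass
```

```text
scene 5550
x at y=.15, yaw [0.51974126 0.04569215] 1205 0.0012643106146571533
free slope 29.358262668483416 yaw 0.04216559322614846
bed x [-0.0689 -0.0652 -0.0566  0.0713  0.0723  0.0747] y [-0.1454 -0.1386 -0.1108  0.0992  0.1008  0.1012]
bar top z 0.2729076224373706 ((528.8461303710938, 107.03248596191406), (37.28054428100586, 217.4293212890625), 4.5553483963012695)
hous 0.055 0.06168916564104115 129 ((582.8246459960938, -327.15283203125), (42.07453155517578, 32.39619827270508), 22.733226776123047)
hous 0.018 0.025928447996377543 201 ((582.9727172851562, -326.1834716796875), (73.96054077148438, 50.16682434082031), 25.562822341918945)
top 4996
x at y=.15, yaw [0.51950771 0.04951062] 2388 0.0015422337767524617
free slope 29.863765380647965 yaw 0.049616613513547694
bed x [-0.0689 -0.0678 -0.0661  0.0708  0.0717  0.0725] y [-0.1483 -0.114  -0.1117  0.0965  0.0994  0.1011]
bar top z 0.27443450436094063 ((528.837158203125, 105.4786605834961), (35.73700714111328, 218.14793395996094), 3.985729455947876)
hous 0.055 0.06262588167537264 196 ((583.7277221679688, -326.8392028808594), (40.2363166809082, 31.60620880126953), 25.10776138305664)
hous 0.018 0.02667282783440479 270 ((583.4371948242188, -327.2245178222656), (69.52700805664062, 50.4530029296875), 24.716047286987305)
```

```bash
cat >> h.py <<'E'
O=np.array([.520,.144,.08]);YAW=.048
RB=Ro.from_euler('z',YAW).as_matrix()@Ro.from_euler('y',-np.pi/6).as_matrix()
def tobed(P): return (np.asarray(P)-O)@RB
def toworld(b): return np.asarray(b)@RB.T+O
RT=RB@Ro.from_euler('x',-np.pi/2).as_matrix()
def rel(pos,R,o=None):
    o=o or get_obs();R0=Ro.from_euler('xyz',o["eef_rot"]).as_matrix()
    d=(np.asarray(pos)-o["ee_pos"])*1000;rv=np.degrees(Ro.from_matrix(R@R0.T).as_rotvec())
    print("shift",d.round(1),"turn",rv.round(2),"|turn|",np.linalg.norm(rv).round(1))
def st():
    o=get_obs();print("t",round(o["time_s"],2),"tcp",o["ee_pos"].round(4),"bed mm",(tobed(o["ee_pos"])*1000).round(1),"F",o["force"].round(1),"Fbed",(o["force"]@RB).round(1),"w",round(o["grip_width"]*1000,1),"q",o["qpos"].round(2));return o
E
python3 - <<'E'
from h import *
for n in("scene","top"):
    c=np.load(n+"0.npz");W=c["W"];B=tobed(W)*1000
    dark=c["img"].max(-1)<60
    s=(B[...,1]>115)&(B[...,1]<170)&(B[...,2]>20)&(B[...,2]<75)&(np.abs(B[...,0])<70)
    Q=B[s];d=B[s&dark]
    print(n,len(Q),"med",np.median(Q,0),"dark",len(d),np.percentile(d,[2,50,98],axis=0).round(1))
    s=(np.abs(B[...,0])<30)&(B[...,1]<-20)&(B[...,1]>-100)&(B[...,2]>8)&(B[...,2]<33)
    print("pad/fence",[ (p.round(0)).tolist() for p in B[s][::12]])
    u=proj(c,toworld(np.array([[-5,50,3],[-5,50,30],[-25,0,12],[70,107.5,0],[70,-107.5,0],[-70,107.5,0],[-70,-107.5,0]])/1000));
    im=cv2.resize(c["img"][:,:,::-1],None,fx=4,fy=4,interpolation=cv2.INTER_CUBIC)
    for p in u: cv2.drawMarker(im,tuple(int(x) for x in (p+.5)*4),(0,0,255),cv2.MARKER_CROSS,14,1)
    b=(255,160,395,320) if n=="scene" else (110,160,255,245)
    cv2.imwrite("pics/ov_"+n+".png",im[b[1]*4:b[3]*4,b[0]*4:b[2]*4])
E
```

```text
scene 153 med [ -5.2195203  141.4217318   42.54583693] dark 89 [[ -9.3 137.2  31.7]
 [ -4.2 144.   48.9]
 [ -0.7 150.1  65.5]]
pad/fence [[-20.0, -82.0, 31.0], [-6.0, -74.0, 31.0], [11.0, -76.0, 30.0], [28.0, -81.0, 29.0], [-22.0, -65.0, 26.0], [23.0, -69.0, 30.0], [12.0, -91.0, 17.0], [1.0, -65.0, 25.0], [16.0, -92.0, 15.0], [8.0, -65.0, 24.0], [15.0, -92.0, 12.0], [6.0, -65.0, 20.0], [24.0, -84.0, 14.0], [-12.0, -64.0, 14.0], [20.0, -79.0, 13.0], [20.0, -50.0, 23.0], [27.0, -69.0, 15.0], [15.0, -43.0, 22.0], [14.0, -62.0, 12.0], [26.0, -73.0, 8.0], [-13.0, -44.0, 11.0], [-24.0, -26.0, 12.0], [-25.0, -23.0, 10.0]]
top 108 med [ -6.11908233 137.71329098  48.50526298] dark 74 [[-12.6 119.5  34.2]
 [ -5.1 138.7  53.8]
 [ -1.5 147.4  68.1]]
pad/fence [[27.0, -78.0, 9.0], [27.0, -74.0, 22.0], [26.0, -72.0, 28.0], [25.0, -67.0, 30.0], [18.0, -98.0, 17.0], [22.0, -70.0, 29.0], [16.0, -98.0, 20.0], [19.0, -72.0, 30.0], [13.0, -100.0, 18.0], [17.0, -77.0, 31.0], [14.0, -69.0, 30.0], [12.0, -53.0, 27.0], [10.0, -49.0, 29.0], [7.0, -83.0, 28.0], [6.0, -75.0, 30.0], [4.0, -68.0, 30.0], [1.0, -55.0, 28.0], [-1.0, -47.0, 26.0], [-3.0, -84.0, 29.0], [-4.0, -54.0, 29.0], [-9.0, -90.0, 23.0], [-12.0, -60.0, 17.0], [-14.0, -90.0, 18.0], [-10.0, -66.0, 28.0], [-12.0, -53.0, 29.0], [-15.0, -48.0, 26.0], [-18.0, -85.0, 26.0], [-17.0, -73.0, 32.0], [-19.0, -50.0, 29.0], [-28.0, -27.0, 13.0]]
```

Run:
```python
import cv2,numpy as np
a=cv2.imread("pics/ov_scene.png");b=cv2.imread("pics/ov_top.png");print(a.shape,b.shape)
b=cv2.resize(b,None,fx=.4,fy=.4) if False else b
cv2.imwrite("pics/ov1.png",cv2.resize(a,None,fx=.9,fy=.9))
```

```text
(640, 560, 3) (340, 580, 3)
```

View pics/ov1.png

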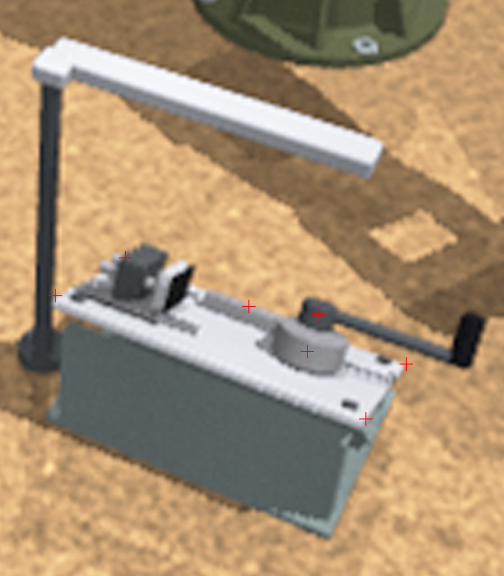

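View pics/ov_top.png

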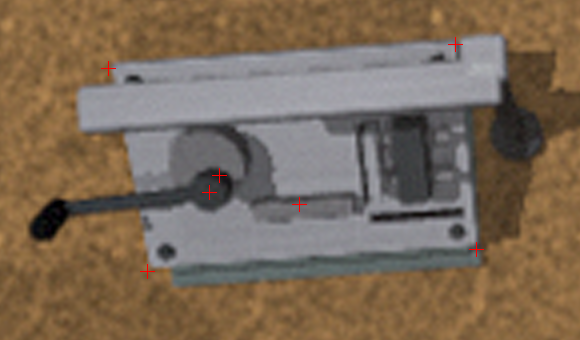

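Run:
```python
from h import *
st()
for b in((-5,145,120),(-5,145,43)):
    w=toworld(np.array(b)/1000);print(w.round(4));rel(w,RT)
```

```text
t 1.2 tcp [0.2302 0.4995 0.2054] bed mm [-173.2  369.   244.9] F [-0.4 -0.7 -0.5] Fbed [-0.7 -0.7 -0.2] w 94.0 q [ 1.07  0.3   1.52 -0.    1.32 -0.07]
[0.4488 0.2857 0.1814]
shift [ 218.6 -213.8  -24. ] turn [ -5.78 -29.73  26.85] |turn| 40.5
[0.4872 0.2876 0.1147]
shift [ 257.1 -211.9  -90.7] turn [ -5.78 -29.73  26.85] |turn| 40.5
```

```bash
python3 -m jog '40 -40 10 -1 -5 4.5 0.3;80 -80 0 -2 -10 9 0.6;115 -115 0 -3 -15 13.5 0.6;150 -150 0 -4 -20 18 0.6;185 -185 -10 -5 -25 22.5 0.6;218 -213 -20 -5.8 -29.7 26.8 0.6;218 -213 -24 -5.8 -29.7 26.8 0.6;218 -213 -24 -5.8 -29.7 26.8 0.6' 20
python3 - <<'E'
from h import *
st()
w=toworld(np.array((-5,145,43))/1000);rel(w,RT)
c=camera("scene");save(c,"a1.png",(255,130,415,290),4);c=camera("top");save(c,"a2.png",(60,130,255,270),4)
E
```

```text
time_s: 1.87
ee_pos: [0.4495, 0.2835, 0.1806]
eef_rot: [-1.572, -0.523, 0.047]
force: [-0.3, 0.9, 0.1]
grip_width: 0.044
t 1.87 tcp [0.4495 0.2835 0.1806] bed mm [ -4.9 142.7 118.9] F [-0.3  0.9  0.1] Fbed [-0.1  0.9  0.2] w 44.0 q [ 0.64  0.07  1.94 -0.43  0.73 -0.71]
shift [ 37.7   4.1 -65.8] turn [ 0.08 -0.01  0.11] |turn| 0.1
```

View pics/a1.png

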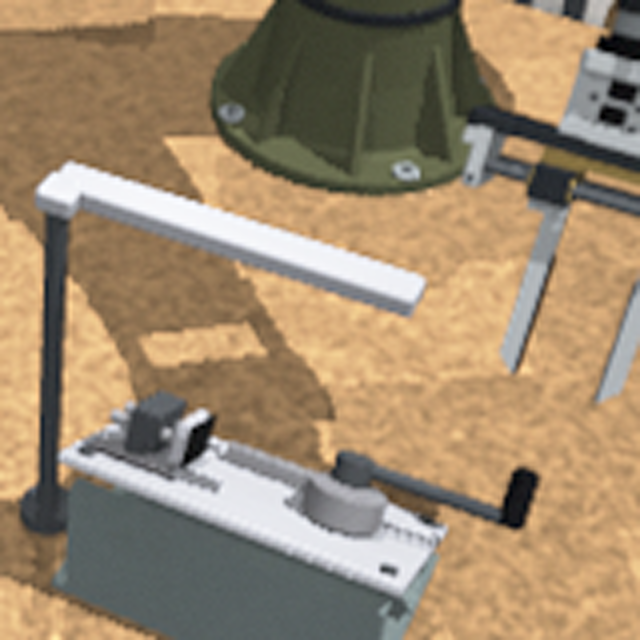

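View pics/a2.png

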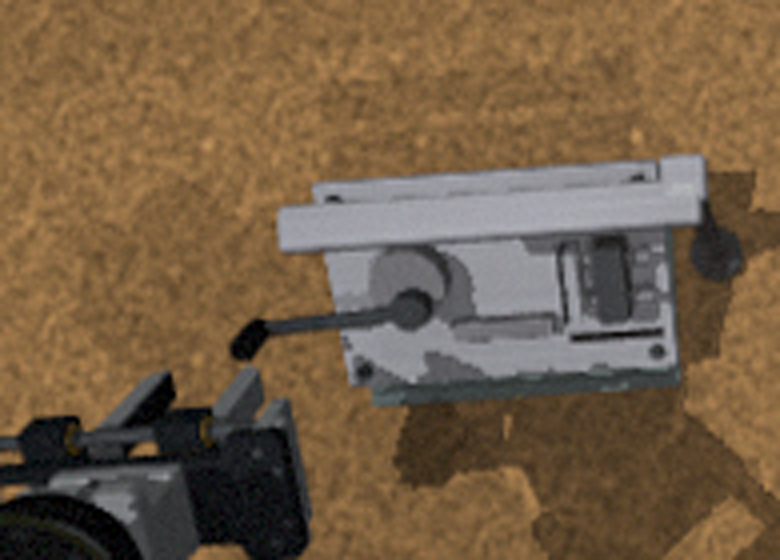

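```bash
python3 -m jog '10 1 -17 0 0 0 0.53;20 2 -34 0 0 0 0.53;30 3 -51 0 0 0 0.53;37 3.5 -64 0 0 0 0.53;37.5 3.5 -65 0 0 0 0.53;37.5 3.5 -65 0 0 0 0.53' 10
python3 - <<'E'
from h import *
st()
c=camera("scene");save(c,"a3.png",(300,180,400,280),6)
c=camera("top");save(c,"a4.png",(100,170,200,240),6)
E
```

```text
time_s: 2.47
ee_pos: [0.4863, 0.2884, 0.1157]
eef_rot: [-1.572, -0.522, 0.045]
force: [0.3, 0.6, -0.0]
grip_width: 0.0442
t 2.47 tcp [0.4863 0.2884 0.1157] bed mm [ -5.3 145.9  44.2] F [ 0.3  0.6 -0. ] Fbed [ 0.3  0.6 -0.2] w 44.2 q [ 0.6   0.24  1.92 -0.5   0.58 -0.66]
```

View pics/a3.png

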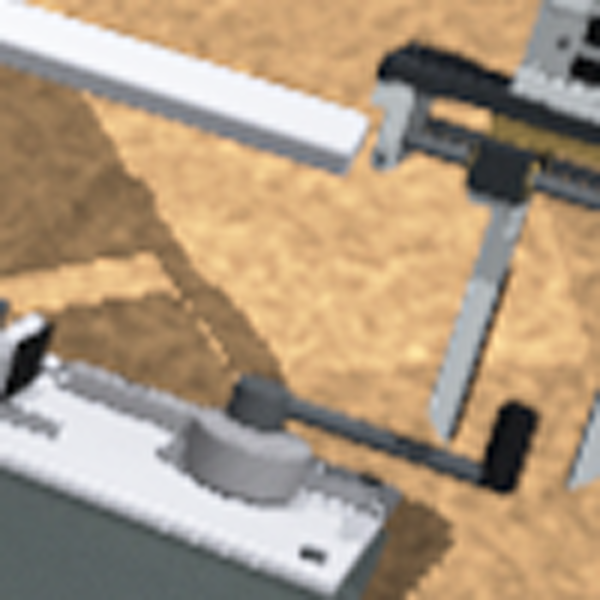

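View pics/a4.png

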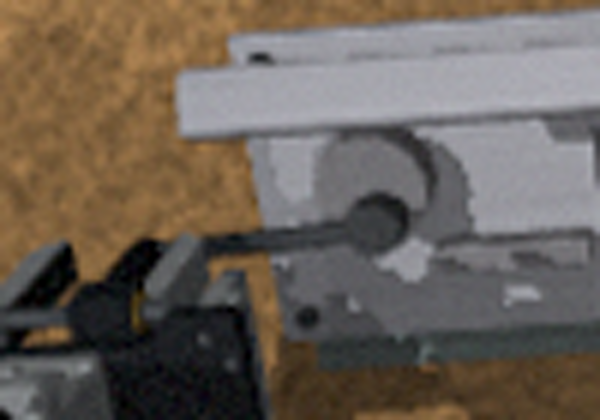

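```bash
python3 -m jog '0 0 0 0 0 0 0.8;0 0 0 0 0 0 0.9;0 0 0 0 0 0 0.95;0 0 0 0 0 0 0.95;0 0 0 0 0 0 0.95' 15
python3 - <<'E'
from h import *
st()
P=np.array([-5,50]);
for a in (80,70,60,50,40,30,20,10,5,0):
    A=np.radians(10+a);print(a,(P+95*np.array([-np.cos(A),np.sin(A)])).round(1))
E
```

```text
time_s: 2.98
ee_pos: [0.4863, 0.2866, 0.1167]
eef_rot: [-1.576, -0.522, 0.045]
force: [-5.8, -17.5, 15.0]
grip_width: 0.0151
t 2.98 tcp [0.4863 0.2866 0.1167] bed mm [ -4.9 144.   45.2] F [ -5.8 -17.5  15. ] Fbed [  1.8 -17.2  16.3] w 15.1 q [ 0.59  0.24  1.92 -0.5   0.59 -0.66]
80 [ -5. 145.]
70 [-21.5 143.6]
60 [-37.5 139.3]
50 [-52.5 132.3]
40 [-66.1 122.8]
30 [-77.8 111.1]
20 [-87.3  97.5]
10 [-94.3  82.5]
5 [-96.8  74.6]
0 [-98.6  66.5]
```

Run:
```python
from h import *
c=camera("scene");save(c,"a5.png",(320,180,400,280),6)
c=camera("top");save(c,"a6.png",(100,170,200,240),6);st()
```

```text
t 3.08 tcp [0.4864 0.2866 0.1169] bed mm [ -4.7 144.   45.3] F [ -5.7 -16.    8.4] Fbed [ -1.4 -15.7  10.5] w 15.5 q [ 0.59  0.24  1.92 -0.5   0.59 -0.66]
```

View pics/a5.png

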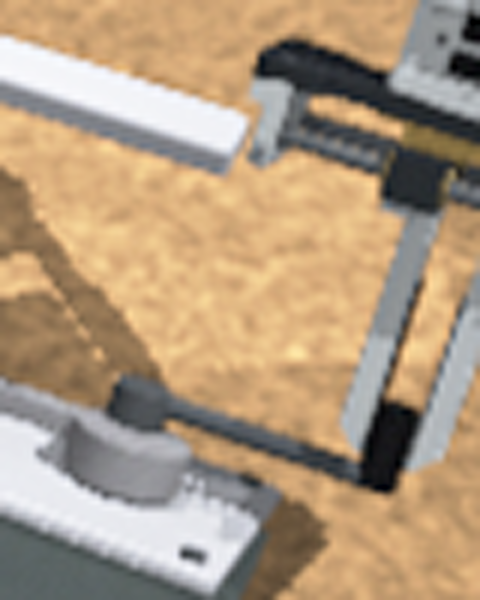

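View pics/a6.png

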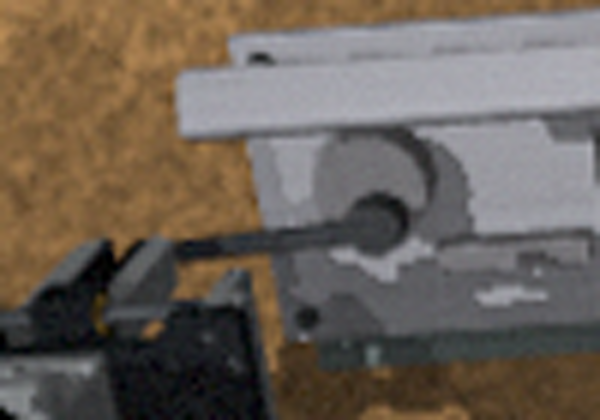

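```bash
python3 -m jog '0 0 0 0 0 0 0.95;-7 -1 -4 0 0 0 0.95;-14 -2 -8 0 0 0 0.95;-21 -4.2 -12 0 0 0 0.95;-28 -7 -16 0 0 0 0.95;-34 -10.5 -20 0 0 0 0.95;-40.5 -14.7 -23.8 0 0 0 0.95;-40.5 -14.7 -23.8 0 0 0 0.95'; python3 -c "
from h import *
st()"
```

```text
time_s: 3.75
ee_pos: [0.4469, 0.2686, 0.0937]
eef_rot: [-1.582, -0.524, 0.045]
force: [22.3, -29.1, 8.4]
grip_width: 0.0184
t 3.75 tcp [0.4469 0.2686 0.0937] bed mm [-51.2 128.   45.4] F [ 22.3 -29.1   8.4] Fbed [ 22.3 -30.2  -3.1] w 18.4 q [ 0.62  0.19  2.05 -0.58  0.53 -0.54]
```

```bash
python3 -m jog '0 0 0 0 0 0 0.72;0 0 0 0 0 0 0.72;0 0 0 0 0 0 0.72' 10; python3 -c "
from h import *
st()
c=camera('scene');save(c,'a7.png',(320,180,400,280),6)
c=camera('top');save(c,'a8.png',(100,170,200,240),6)
W=pts(c);B=tobed(W)*1000
"
```

```text
time_s: 4.0
ee_pos: [0.4467, 0.2687, 0.0936]
eef_rot: [-1.581, -0.524, 0.045]
force: [-0.6, 0.6, -0.3]
grip_width: 0.0261
t 4.0 tcp [0.4467 0.2687 0.0936] bed mm [-51.4 128.   45.4] F [-0.6  0.6 -0.3] Fbed [-0.7  0.6  0. ] w 26.1 q [ 0.62  0.19  2.05 -0.58  0.53 -0.54]
```

View pics/a7.png

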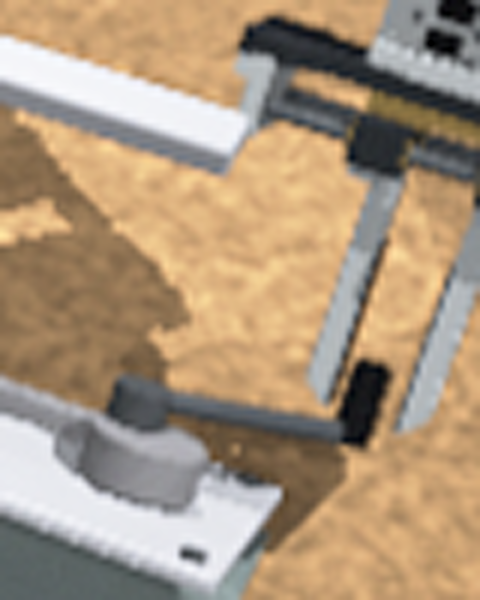

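View pics/a8.png

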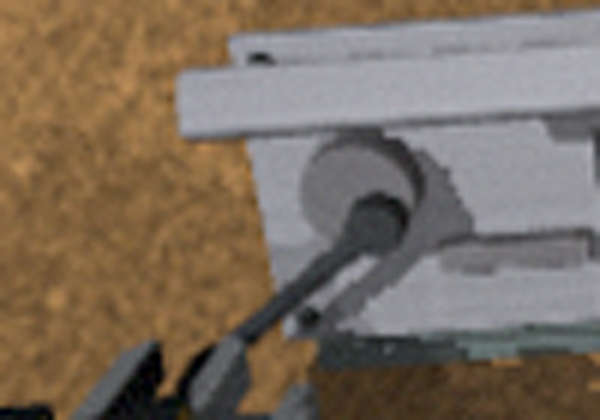

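```bash
python3 -m jog '-5.6 -6.4 -3.4 0 0 0 0.74;-11.2 -12.8 -6.8 0 0 0 0.74;-16 -19 -9.8 0 0 0 0.74;-20.8 -25 -12.7 0 0 0 0.74;-25 -32 -15.3 0 0 0 0.74;-28.4 -39 -17.5 0 0 0 0.74;-31 -46 -19.5 0 0 0 0.74;-33.7 -54.2 -21 0 0 0 0.74;-33.7 -54.2 -21 0 0 0 0.74'; python3 -c "
from h import *
st()
c=camera('top');save(c,'a9.png',(100,170,200,240),6)
"
```

```text
time_s: 4.85
ee_pos: [0.4124, 0.2132, 0.0722]
eef_rot: [-1.582, -0.523, 0.045]
force: [-1.1, -0.8, 0.3]
grip_width: 0.0245
t 4.85 tcp [0.4124 0.2132 0.0722] bed mm [-94.2  74.3  45.3] F [-1.1 -0.8  0.3] Fbed [-0.8 -0.7  0.8] w 24.5 q [ 0.54  0.11  2.21 -0.64  0.43 -0.54]
```

View pics/a9.png

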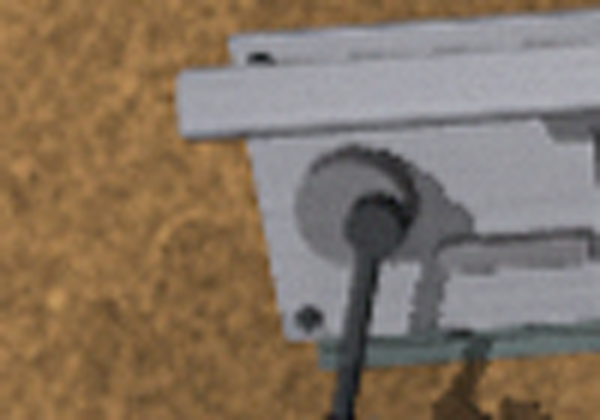

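```bash
python3 -m jog '-1 -6 -1 0 0 0 0.74;-2 -10 -1.5 0 0 0 0.74;-2.5 -13 -2 0 0 0 0.74;-2.5 -15 -2 0 0 0 0.74;-2.5 -15 -2 0 0 0 0.74'; python3 -c "
from h import *
st()"
```

```text
time_s: 5.32
ee_pos: [0.4104, 0.1994, 0.0707]
eef_rot: [-1.579, -0.524, 0.044]
force: [-2.0, 8.0, -2.8]
grip_width: 0.0245
t 5.32 tcp [0.4104 0.1994 0.0707] bed mm [-97.2  60.6  45.3] F [-2.   8.  -2.8] Fbed [-2.7  8.1 -1.6] w 24.5 q [ 0.51  0.09  2.24 -0.63  0.41 -0.57]
```

```bash
python3 -m jog '0 4 0 0 0 0 0.6;0 4 0 0 0 0 0.6;-10 4 17 0 0 0 0.6;-20 4 34 0 0 0 0.5;-30 4 55 0 0 0 0.5;-35 -10 85 0 0 0 0.5;-35 -40 110 0 0 0 0.5;-35 -80 140 0 0 0 0.4;-35 -80 140 0 0 0 0.4'; python3 -c "
from h import *
st()
c=camera('top');save(c,'b1.png',(110,160,255,245),5)
np.savez('top1.npz',W=pts(c),**c)
c=camera('scene');save(c,'b2.png',(255,160,395,300),4);np.savez('scene1.npz',W=pts(c),**c)
"
```

```text
time_s: 6.07
ee_pos: [0.376, 0.1172, 0.2145]
eef_rot: [-1.579, -0.53, 0.044]
force: [-0.1, 0.5, -0.2]
grip_width: 0.0553
t 6.07 tcp [0.376  0.1172 0.2145] bed mm [-58.4 -19.9 189.1] F [-0.1  0.5 -0.2] Fbed [-0.2  0.5 -0.2] w 55.3 q [ 0.3  -0.37  2.24 -0.2   0.78 -1.2 ]
```

View pics/b1.png

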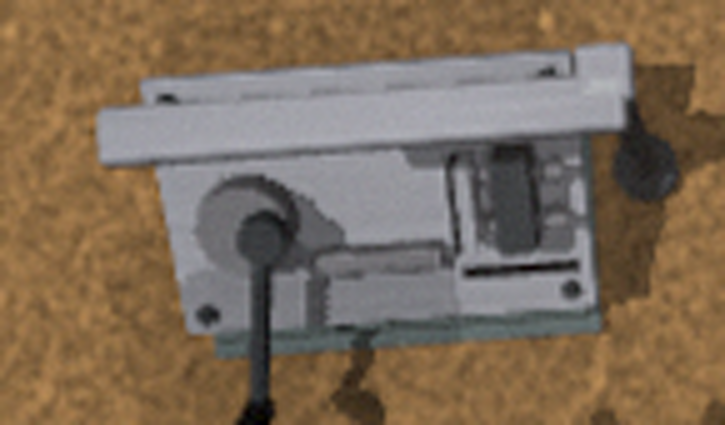

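View pics/b2.png

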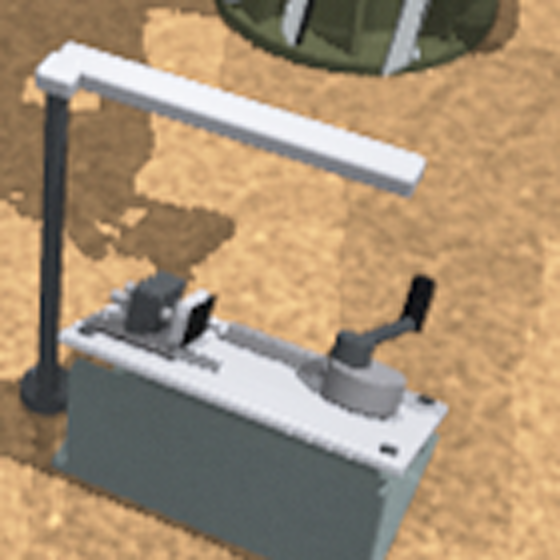

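Run:
```python
from h import *
o=st()
RH=Ro.from_euler('xyz',[-np.pi/2,0,np.radians(24.8-90)]).as_matrix()
print(RH.round(2))
rel([.40,-.20,.25],RH);rel([.5834,-.327,.12],RH)
# refine bed pos from pics: ledge, and pad
for n in("top1","scene1"):
    c=np.load(n+".npz");B=tobed(c["W"])*1000
    s=(np.abs(B[...,0])<20)&(B[...,1]<-30)&(B[...,1]>-56)&(B[...,2]>12)&(B[...,2]<30);Q=B[s];print(n,len(Q),np.percentile(Q,[2,25,50,75,98],axis=0).round(1).tolist())
```

```text
t 6.17 tcp [0.376  0.1181 0.2123] bed mm [-59.5 -18.9 187.1] F [-0.7  0.  -1.7] Fbed [-1.4  0.1 -1.1] w 56.4 q [ 0.31 -0.37  2.24 -0.2   0.77 -1.19]
[[ 0.42  0.    0.91]
 [-0.91  0.    0.42]
 [-0.   -1.    0.  ]]
shift [  24.  -318.1   37.7] turn [ 17.08  27.07 -65.74] |turn| 73.1
shift [ 207.4 -445.1  -92.3] turn [ 17.08  27.07 -65.74] |turn| 73.1
top1 80 [[-19.1, -55.2, 17.3], [-9.5, -53.9, 26.3], [0.0, -50.5, 27.1], [9.8, -47.2, 28.2], [18.4, -43.9, 29.9]]
scene1 52 [[-18.7, -54.4, 13.4], [-6.7, -49.7, 18.7], [4.4, -45.1, 25.2], [15.7, -43.4, 28.0], [19.8, -42.5, 28.5]]
```

```bash
python3 -m jog '0 -35 10 1.7 2.7 -6.5 0.3;2 -70 20 3.4 5.4 -13 0.3;5 -105 30 5 8 -19.5 0.3;8 -140 38 6.7 10.7 -26 0.3;11 -175 38 8.4 13.4 -32.5 0.3;14 -210 38 10 16 -39 0.3;17 -245 38 11.8 18.7 -45.5 0.3;20 -280 38 13.5 21.4 -52 0.3;24 -315 38 15.2 24.1 -58.5 0.3;40 -335 38 17 27 -65.7 0.3'
python3 - <<'E'
from h import *
o=st()
RH=Ro.from_euler('xyz',[-np.pi/2,0,np.radians(24.8-90)]).as_matrix()
rel([.5834,-.327,.12],RH)
E
```

```text
time_s: 7.0
ee_pos: [0.4154, -0.2192, 0.2487]
eef_rot: [-1.569, -0.008, -1.121]
force: [-0.3, 1.1, 0.2]
grip_width: 0.0659
t 7.0 tcp [ 0.4154 -0.2192  0.2487] bed mm [ -21.2 -357.8  207. ] F [-0.3  1.1  0.2] Fbed [-0.1  1.1  0.3] w 65.9 q [-0.56  0.08  1.68 -0.    1.37 -1.01]
shift [ 168.  -107.8 -128.7] turn [ 0.38  0.29 -0.98] |turn| 1.1
```

```bash
python3 -m jog '35 -22 0 0 0 -1 0.3;70 -44 0 0.4 0.3 -1 0.3;105 -66 -20 0.4 0.3 -1 0.3;140 -90 -60 0.4 0.3 -1 0.3;168 -108 -95 0.4 0.3 -1 0.3;168 -108 -125 0.4 0.3 -1 0.3;168 -108 -128.7 0.4 0.3 -1 0.3;168 -108 -128.7 0.4 0.3 -1 0.3'
python3 - <<'E'
from h import *
o=st()
RH=Ro.from_euler('xyz',[-np.pi/2,0,np.radians(24.8-90)]).as_matrix()
rel([.5834,-.327,.031],RH)
c=camera("scene");save(c,"c1.png",(120,150,240,250),6)
c=camera("top");save(c,"c2.png",(320,130,420,210),6)
E
```

```text
time_s: 7.67
ee_pos: [0.5823, -0.3254, 0.1136]
eef_rot: [-1.577, 0.008, -1.138]
force: [0.0, -0.8, 0.5]
grip_width: 0.0657
t 7.67 tcp [ 0.5823 -0.3254  0.1136] bed mm [  51.2 -471.8    9.2] F [ 0.  -0.8  0.5] Fbed [ 0.3 -0.8  0.5] w 65.7 q [-0.56  0.65  1.24 -0.    1.27 -1.  ]
shift [  1.1  -1.6 -82.6] turn [-0.28 -0.51  0.  ] |turn| 0.6
```

View pics/c1.png

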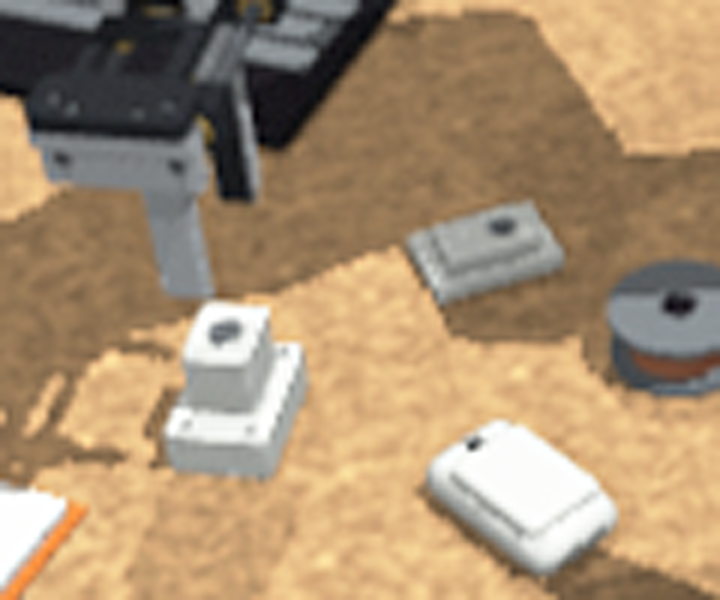

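View pics/c2.png

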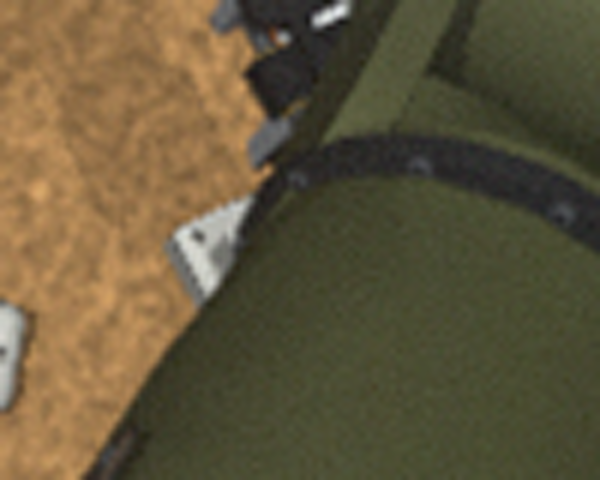

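```bash
python3 -m jog '1 -1.6 -25 -0.3 -0.5 0 0.3;1 -1.6 -50 -0.3 -0.5 0 0.3;1 -1.6 -68 -0.3 -0.5 0 0.3;1 -1.6 -78 -0.3 -0.5 0 0.3;1 -1.6 -82 -0.3 -0.5 0 0.3;1 -1.6 -82 -0.3 -0.5 0 0.3;1 -1.6 -82 -0.3 -0.5 0 0.3' 8;python3 -c "
from h import *
st()"
```

```text
time_s: 8.35
ee_pos: [0.5852, -0.3283, 0.0406]
eef_rot: [-1.564, -0.01, -1.138]
force: [-0.5, -0.4, 1.0]
grip_width: 0.0658
t 8.35 tcp [ 0.5852 -0.3283  0.0406] bed mm [  17.  -474.9  -55.3] F [-0.5 -0.4  1. ] Fbed [ 0.1 -0.4  1.1] w 65.8 q [-0.57  0.72  1.29 -0.    1.12 -1.  ]
```

```bash
python3 -m jog '0 0 0 0 0 0 0.3;0 0 0 0 0 0 0.3'; python3 -c "
from h import *
o=st();print(o['eef_rot'].round(3))
RH=Ro.from_euler('xyz',[-np.pi/2,0,np.radians(24.8-90)]).as_matrix()
rel([.5834,-.327,.031],RH)
"
```

```text
time_s: 8.52
ee_pos: [0.5858, -0.3287, 0.0424]
eef_rot: [-1.563, -0.012, -1.138]
force: [0.2, 0.8, 0.8]
grip_width: 0.0656
t 8.52 tcp [ 0.5858 -0.3287  0.0424] bed mm [  18.5 -475.4  -54.1] F [0.2 0.8 0.8] Fbed [0.6 0.8 0.5] w 65.6 q [-0.57  0.72  1.29 -0.    1.12 -1.  ]
[-1.563 -0.012 -1.138]
shift [ -2.4   1.7 -11.4] turn [ 0.45  0.7  -0.  ] |turn| 0.8
```

```bash
python3 -m jog '-1 1 -5 0.2 0.3 0 0.3;-2.4 1.7 -11 0.45 0.7 0 0.3;-2.4 1.7 -11 0.45 0.7 0 0.3;-2.4 1.7 -11 0.45 0.7 0 0.3;-2.4 1.7 -11 0.45 0.7 0 0.3'; python3 -c "
from h import *
o=st();print(o['eef_rot'].round(3))
RH=Ro.from_euler('xyz',[-np.pi/2,0,np.radians(24.8-90)]).as_matrix()
rel([.5834,-.327,.031],RH)
c=camera('scene');save(c,'c3.png',(120,150,240,250),6)
"
```

```text
time_s: 8.93
ee_pos: [0.5834, -0.327, 0.0312]
eef_rot: [-1.571, 0.0, -1.138]
force: [1.3, 0.4, 0.1]
grip_width: 0.066
t 8.93 tcp [ 0.5834 -0.327   0.0312] bed mm [  10.8 -473.5  -62.6] F [1.3 0.4 0.1] Fbed [ 1.2  0.3 -0.6] w 66.0 q [-0.57  0.73  1.29 -0.    1.11 -1.  ]
[-1.571  0.    -1.138]
shift [ 0.   0.  -0.2] turn [-0.01 -0.02  0.  ] |turn| 0.0
```

View pics/c3.png

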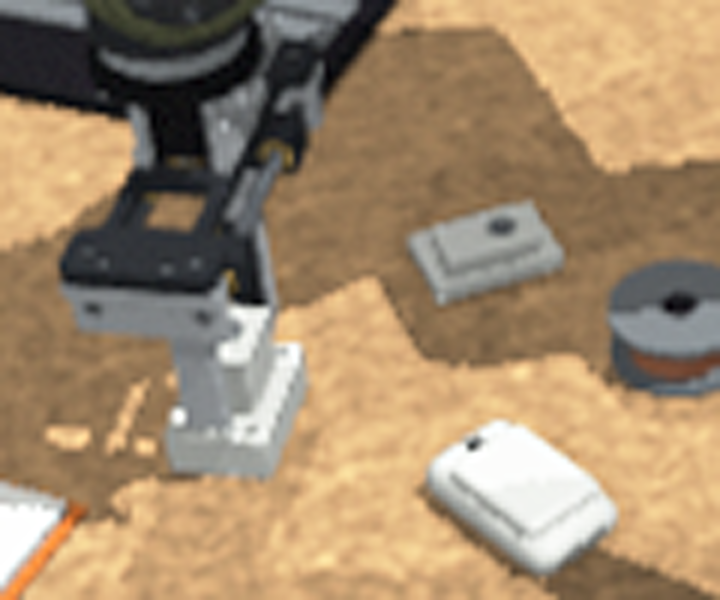

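```bash
python3 -m jog '0 0 0 0 0 0 0.5;0 0 0 0 0 0 0.6;0 0 0 0 0 0 0.7;0 0 0 0 0 0 0.7;0 0 0 0 0 0 0.7;0 0 0 0 0 0 0.7' 10; python3 -m jog '0 0 0 0 0 0 0.7;0 0 0 0 0 0 0.7' 25; python3 -c "
from h import *
o=st();print(o['eef_rot'].round(3))
"
```

```text
time_s: 9.48
ee_pos: [0.5835, -0.3271, 0.0314]
eef_rot: [-1.571, -0.0, -1.138]
force: [0.9, 1.0, 0.6]
grip_width: 0.0398
time_s: 9.65
ee_pos: [0.5835, -0.3271, 0.0314]
eef_rot: [-1.571, -0.0, -1.138]
force: [-0.9, 0.1, 0.1]
grip_width: 0.0401
t 9.65 tcp [ 0.5835 -0.3271  0.0314] bed mm [  11.1 -473.6  -62.5] F [-0.9  0.1  0.1] Fbed [-0.7  0.1  0.5] w 40.1 q [-0.57  0.73  1.29 -0.    1.11 -1.  ]
[-1.571 -0.    -1.138]
```

```bash
sed -i 's/O=np.array(\[.520,.144,.08\])/O=np.array([.520,.1424,.08])/' h.py; python3 -m jog '0 0 30 0 0 0 0.7;-5 0 65 0 0 0 0.7;-20 10 100 0 0 0 0.7;-50 30 135 0 0 0 0.7;-80 55 165 0 0 0 0.7;-115 80 190 0 0 0 0.7;-150 100 200 0 0 0 0.7;-170 120 200 0 0 0 0.7;-170 120 200 0 0 0 0.7' 25
python3 - <<'E'
from h import *
o=st()
rel([.395,.02,.25],RT);rel(toworld(np.array([5,-2,110])/1000),RT);print(toworld(np.array([5,-2,110])/1000))
c=camera("scene");save(c,"d1.png",(120,100,320,250),4)
E
```

```text
time_s: 10.4
ee_pos: [0.4105, -0.2047, 0.233]
eef_rot: [-1.57, -0.001, -1.138]
force: [-1.0, 0.1, -0.8]
grip_width: 0.04
t 10.4 tcp [ 0.4105 -0.2047  0.233 ] bed mm [ -32.6 -341.4  195.5] F [-1.   0.1 -0.8] Fbed [-1.2  0.2 -0.2] w 40.0 q [-0.54  0.07  1.73  0.    1.34 -0.98]
shift [-15.5 224.7  17. ] turn [-16.49 -27.08  66.28] |turn| 73.5
shift [ 58.9 342.7 -55.3] turn [-16.49 -27.08  66.28] |turn| 73.5
[0.46948445 0.13797108 0.17776279]
```

View pics/d1.png

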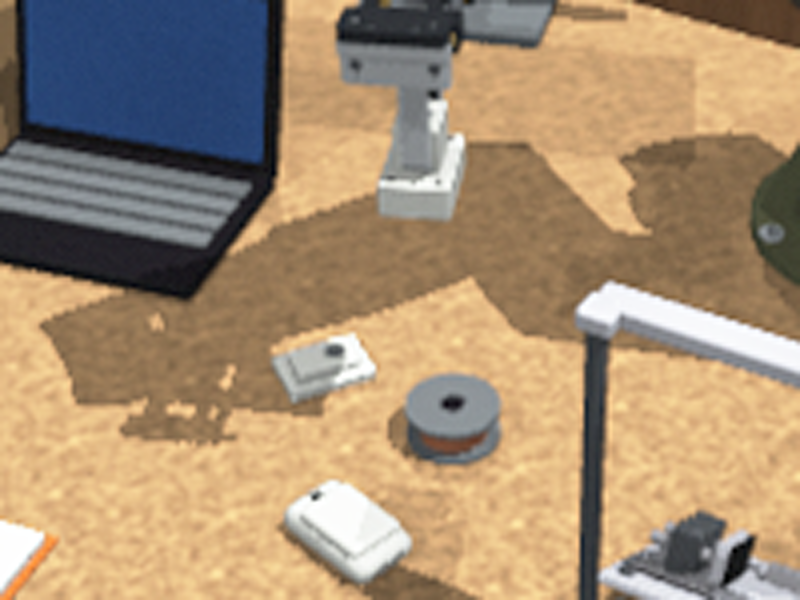

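Housing held firmly, others undisturbed. Move to a point in front of the bed with the bed's tilt.

```bash
python3 -m jog '-2 20 5 -1.6 -2.7 6.6 0.7;-5 45 10 -3.3 -5.4 13.2 0.7;-8 70 14 -5 -8.1 20 0.7;-11 95 17 -6.6 -10.8 26.5 0.7;-15 120 17 -8.2 -13.5 33 0.7;-18 145 17 -10 -16.2 39.8 0.7;-20 170 17 -11.5 -19 46.4 0.7;-20 200 17 -13.2 -21.7 53 0.7;-20 230 17 -14.8 -24.4 59.6 0.7;-20 260 17 -16.5 -27 66.3 0.7'
python3 - <<'E'
from h import *
o=st()
rel(toworld(np.array([5,-2,110])/1000),RT)
rel(toworld(np.array([5,-2,45])/1000),RT)
E
```

```text
time_s: 11.28
ee_pos: [0.3918, 0.056, 0.2504]
eef_rot: [-1.563, -0.514, 0.019]
force: [-0.4, -0.1, -1.2]
grip_width: 0.0397
t 11.28 tcp [0.3918 0.056  0.2504] bed mm [-29.3 -80.2 213.7] F [-0.4 -0.1 -1.2] Fbed [-0.9 -0.  -0.8] w 39.7 q [ 0.06 -0.41  2.17 -0.01  0.87 -1.53]
shift [ 77.7  82.  -72.6] turn [-0.35 -0.57  1.45] |turn| 1.6
shift [ 110.2   83.6 -128.9] turn [-0.35 -0.57  1.45] |turn| 1.6
```

```bash
python3 -m jog '5 27 -5 -0.3 -0.6 1.5 0.7;20 54 -20 -0.3 -0.6 1.5 0.7;40 75 -40 -0.3 -0.6 1.5 0.7;60 82 -57 -0.3 -0.6 1.5 0.7;77 82 -72 -0.3 -0.6 1.5 0.7;77.7 82 -72.6 -0.3 -0.6 1.5 0.7;77.7 82 -72.6 -0.3 -0.6 1.5 0.7'
python3 - <<'E'
from h import *
o=st()
rel(toworld(np.array([5,-2,110])/1000),RT)
rel(toworld(np.array([5,-2,40])/1000),RT)
c=camera("scene");save(c,"e1.png",(260,150,390,280),4.5)
c=camera("top");save(c,"e2.png",(110,150,255,260),5)
E
```

```text
time_s: 11.87
ee_pos: [0.4697, 0.1379, 0.1766]
eef_rot: [-1.571, -0.521, 0.048]
force: [-0.4, -0.4, -0.6]
grip_width: 0.0399
t 11.87 tcp [0.4697 0.1379 0.1766] bed mm [  4.6  -2.1 108.9] F [-0.4 -0.4 -0.6] Fbed [-0.7 -0.4 -0.4] w 39.9 q [ 0.27 -0.06  2.09 -0.19  0.61 -1.22]
shift [-0.2  0.1  1.2] turn [-0.   -0.14 -0.03] |turn| 0.1
shift [ 34.8   1.8 -59.4] turn [-0.   -0.14 -0.03] |turn| 0.1
```

View pics/e1.png

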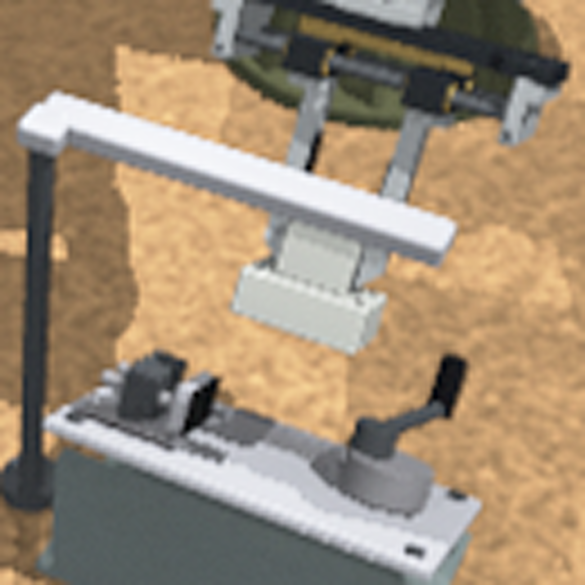

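View pics/e2.png

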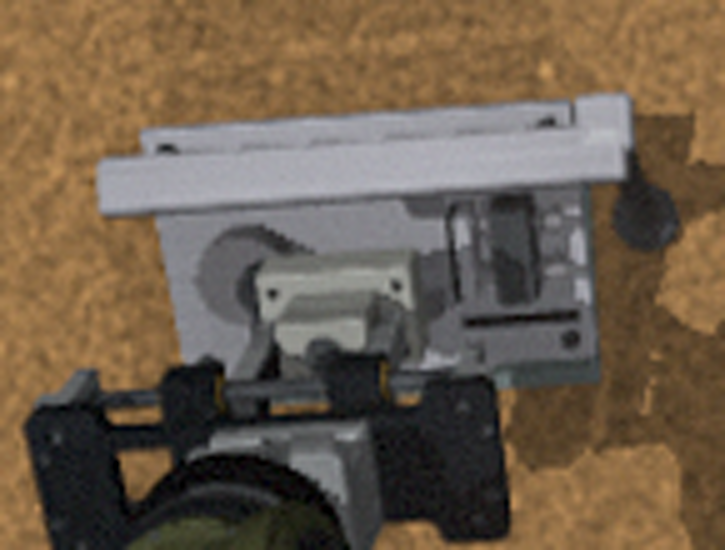

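Run:
```python
from h import *
for n in("top1","scene1"):
    c=np.load(n+".npz");B=tobed(c["W"])*1000
    s=(np.abs(B[...,2]-22)<3)&(B[...,1]>25)&(B[...,1]<100)&(np.abs(B[...,0])<45)
    Q=B[s];r=cv2.minEnclosingCircle(Q[:,:2].astype(np.float32));print(n,len(Q),r,np.percentile(Q[:,1],[1,5,95,99]).round(1))
    s=(np.abs(B[...,0])<18)&(B[...,1]<-30)&(B[...,1]>-70)&(B[...,2]>6)&(B[...,2]<32)
    Q=B[s];print(np.histogram(Q[:,1],bins=np.arange(-70,-35,1.5)))
    s=(np.abs(B[...,2]-12)<1.5)&(B[...,0]<-20)&(B[...,0]>-45)&(np.abs(B[...,1])<40)
    Q=B[s];print("ledge",len(Q),np.percentile(Q,[2,10,50,90,98],axis=0).round(1).tolist())
    s=(np.abs(B[...,0])<60)&(np.abs(B[...,1])<30)&(np.abs(B[...,2])<5)&(B[...,0]>-15)
    print("bed z",np.median(B[s][:,2]))
```

```text
top1 160 ((-3.4971513748168945, 62.27576446533203), 23.924306869506836) [40.7 43.8 82.9 84.9]
(array([10,  5,  9,  8,  4,  2,  3,  4,  1,  6,  1, 22,  7,  9,  7, 10,  7,
       10,  4,  0,  0,  0,  0]), array([-70. , -68.5, -67. , -65.5, -64. , -62.5, -61. , -59.5, -58. ,
       -56.5, -55. , -53.5, -52. , -50.5, -49. , -47.5, -46. , -44.5,
       -43. , -41.5, -40. , -38.5, -37. , -35.5]))
ledge 80 [[-35.4, -28.5, 10.6], [-33.8, -23.1, 10.8], [-29.2, -0.2, 11.7], [-24.3, 26.8, 13.1], [-23.7, 30.8, 13.4]]
bed z 0.14365505775733745
scene1 96 ((-3.2319796085357666, 64.49059295654297), 25.249059677124023) [41.8 45.4 83.4 85.7]
(array([ 3,  2,  2,  3, 19,  7,  3,  0,  2,  0,  2,  1,  3,  3,  3,  3,  2,
        4, 21,  7,  0,  0,  0]), array([-70. , -68.5, -67. , -65.5, -64. , -62.5, -61. , -59.5, -58. ,
       -56.5, -55. , -53.5, -52. , -50.5, -49. , -47.5, -46. , -44.5,
       -43. , -41.5, -40. , -38.5, -37. , -35.5]))
ledge 48 [[-36.0, -28.4, 10.7], [-34.2, -21.4, 11.0], [-27.8, 3.3, 11.8], [-22.6, 26.6, 12.6], [-21.0, 31.6, 12.9]]
bed z 0.08571310392590692
```

```bash
sed -i 's/O=np.array(\[.520,.1424,.08\])/O=np.array([.5213,.1424,.08])/' h.py
python3 - <<'E'
from h import *
o=st()
rel(toworld(np.array([4.5,-2,60])/1000),RT)
rel(toworld(np.array([4.5,-2,38])/1000),RT)
E
```

```text
t 11.97 tcp [0.4695 0.1378 0.1783] bed mm [  4.1  -2.1 111.1] F [ 0.5 -0.4 -0.6] Fbed [ 0.1 -0.4 -0.8] w 39.4 q [ 0.27 -0.07  2.09 -0.19  0.61 -1.22]
shift [ 25.8   1.3 -44.1] turn [-0.05  0.04 -0.02] |turn| 0.1
shift [ 36.8   1.9 -63.1] turn [-0.05  0.04 -0.02] |turn| 0.1
```

```bash
sed -i 's/O=np.array(\[.5213,.1424,.08\])/O=np.array([.5213,.1424,.0807])/' h.py; python3 -m jog '8 0.5 -14 0 0 0 0.7;16 0.8 -28 0 0 0 0.7;24 1.2 -42 0 0 0 0.7;31 1.6 -53 0 0 0 0.7;36 1.8 -61 0 0 0 0.7;36.5 1.9 -62.5 0 0 0 0.7;36.5 1.9 -62.5 0 0 0 0.7;36.5 1.9 -62.5 0 0 0 0.7'
python3 - <<'E'
from h import *
o=st()
rel(toworld(np.array([4.5,-2,38])/1000),RT)
rel(toworld(np.array([4.5,-2,33])/1000),RT)
c=camera("scene");save(c,"f1.png",(260,150,390,280),4.5)
c=camera("top");save(c,"f2.png",(110,150,255,260),5)
E
```

```text
time_s: 12.63
ee_pos: [0.506, 0.1397, 0.1167]
eef_rot: [-1.57, -0.525, 0.048]
force: [0.2, 0.4, -0.5]
grip_width: 0.0397
t 12.63 tcp [0.506  0.1397 0.1167] bed mm [ 4.7 -2.  38.9] F [ 0.2  0.4 -0.5] Fbed [-0.1  0.4 -0.5] w 39.7 q [ 0.25  0.12  2.07 -0.23  0.45 -1.18]
shift [ 0.3 -0.  -0.8] turn [-0.06  0.1  -0.02] |turn| 0.1
shift [ 2.8  0.1 -5.2] turn [-0.06  0.1  -0.02] |turn| 0.1
```

View pics/f1.png

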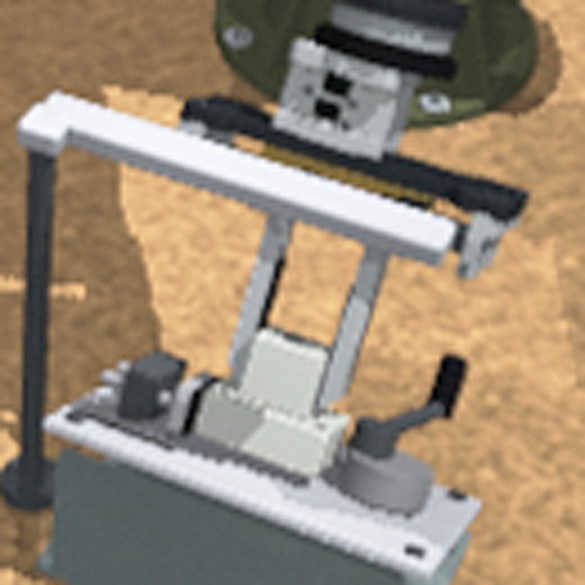

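View pics/f2.png

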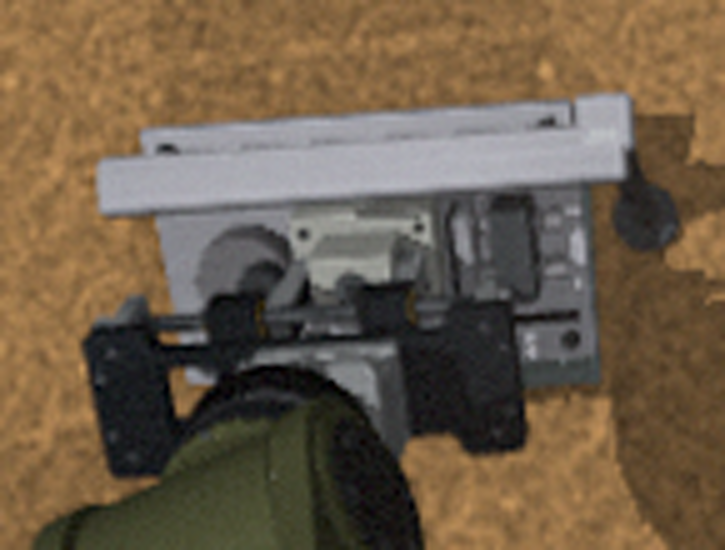

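```bash
python3 -m jog '1.5 0 -2.8 0 0.1 0 0.7;2.7 0 -4.8 0 0.1 0 0.7;2.7 0 -4.8 0 0.1 0 0.7;2.7 0 -4.8 0 0.1 0 0.7'; python3 -c "
from h import *
st()"
python3 -m jog '0 1.5 0 0 0 0 0.7;-0.1 3 0 0 0 0 0.7;-0.2 4 0 0 0 0 0.7;-0.2 4 0 0 0 0 0.7';python3 -c "
from h import *
st()"
```

```text
time_s: 13.07
ee_pos: [0.5087, 0.1398, 0.1118]
eef_rot: [-1.569, -0.524, 0.048]
force: [0.3, 1.2, -1.4]
grip_width: 0.04
t 13.07 tcp [0.5087 0.1398 0.1118] bed mm [ 4.6 -2.  33.3] F [ 0.3  1.2 -1.4] Fbed [-0.4  1.2 -1.4] w 40.0 q [ 0.25  0.13  2.06 -0.23  0.44 -1.18]
time_s: 13.4
ee_pos: [0.5085, 0.144, 0.1118]
eef_rot: [-1.569, -0.524, 0.048]
force: [0.7, 0.5, -1.5]
grip_width: 0.0401
t 13.4 tcp [0.5085 0.144  0.1118] bed mm [ 4.6  2.2 33.3] F [ 0.7  0.5 -1.5] Fbed [-0.2  0.5 -1.7] w 40.1 q [ 0.26  0.14  2.06 -0.25  0.44 -1.16]
```

Free so far (y = 2.2). Small steps to touch the cam.

```bash
for i in 1 2 3 4; do :; done; python3 -m jog '0 0.7 0 0 0 0 0.7;0 0.7 0 0 0 0 0.7'; python3 -m jog '0 0.7 0 0 0 0 0.7;0 0.7 0 0 0 0 0.7';python3 -c "
from h import *
st()"; python3 -m jog '0 0.7 0 0 0 0 0.7;0 0.7 0 0 0 0 0.7';python3 -c "
from h import *
st()"
```

```text
time_s: 13.57
ee_pos: [0.5085, 0.1449, 0.1119]
eef_rot: [-1.569, -0.524, 0.048]
force: [-0.4, -0.2, -1.4]
grip_width: 0.0396
time_s: 13.73
ee_pos: [0.5085, 0.1455, 0.1119]
eef_rot: [-1.57, -0.524, 0.048]
force: [-0.4, 0.0, -0.8]
grip_width: 0.0398
t 13.73 tcp [0.5085 0.1455 0.1119] bed mm [ 4.6  3.7 33.3] F [-0.4  0.  -0.8] Fbed [-0.8  0.  -0.4] w 39.8 q [ 0.26  0.14  2.06 -0.25  0.44 -1.16]
time_s: 13.9
ee_pos: [0.5085, 0.1456, 0.1119]
eef_rot: [-1.571, -0.523, 0.048]
force: [-1.3, -7.9, 1.3]
grip_width: 0.0396
t 13.9 tcp [0.5085 0.1456 0.1119] bed mm [ 4.7  3.8 33.3] F [-1.3 -7.9  1.3] Fbed [-0.8 -7.8  1.9] w 39.6 q [ 0.26  0.14  2.06 -0.25  0.44 -1.15]
```

```bash
python3 -m jog '0.1 -2 0 0 0 0 0.7;0.2 -4 0 0 0 0 0.7;0.3 -6 0 0 0 0 0.7;0.4 -8 0 0 0 0 0.7;0.4 -8 0 0 0 0 0.7;0.4 -8 0 0 0 0 0.7';python3 -c "
from h import *
st()"; python3 -m jog '0 -1 0 0 0 0 0.7;0 -1 0 0 0 0 0.7';python3 -c "
from h import *
st()"
```

```text
time_s: 14.4
ee_pos: [0.5089, 0.1375, 0.1119]
eef_rot: [-1.571, -0.523, 0.048]
force: [0.5, -0.6, -0.8]
grip_width: 0.0396
t 14.4 tcp [0.5089 0.1375 0.1119] bed mm [ 4.7 -4.3 33.3] F [ 0.5 -0.6 -0.8] Fbed [ 0.1 -0.6 -0.9] w 39.6 q [ 0.24  0.13  2.07 -0.23  0.44 -1.19]
time_s: 14.57
ee_pos: [0.5089, 0.1365, 0.1119]
eef_rot: [-1.571, -0.523, 0.048]
force: [-0.2, 0.2, -0.7]
grip_width: 0.0397
t 14.57 tcp [0.5089 0.1365 0.1119] bed mm [ 4.7 -5.3 33.4] F [-0.2  0.2 -0.7] Fbed [-0.5  0.2 -0.5] w 39.7 q [ 0.24  0.13  2.07 -0.23  0.44 -1.2 ]
```

```bash
for i in 1; do :; done
python3 -m jog '0 -0.7 0 0 0 0 0.7;0 -0.7 0 0 0 0 0.7;0 -0.7 0 0 0 0 0.7';python3 -c "
from h import *
o=st();print(o['force'][1])"; python3 -m jog '0 -0.7 0 0 0 0 0.7;0 -0.7 0 0 0 0 0.7;0 -0.7 0 0 0 0 0.7';python3 -c "
from h import *
st()"; python3 -m jog '0 -0.6 0 0 0 0 0.7;0 -0.6 0 0 0 0 0.7;0 -0.6 0 0 0 0 0.7';python3 -c "
from h import *
st()"
```

```text
time_s: 14.82
ee_pos: [0.5089, 0.1357, 0.1119]
eef_rot: [-1.571, -0.523, 0.048]
force: [-0.3, -0.1, -1.0]
grip_width: 0.0398
t 14.82 tcp [0.5089 0.1357 0.1119] bed mm [ 4.6 -6.1 33.4] F [-0.3 -0.1 -1. ] Fbed [-0.7 -0.1 -0.7] w 39.8 q [ 0.24  0.13  2.07 -0.23  0.44 -1.2 ]
-0.09885835213266098
time_s: 15.07
ee_pos: [0.5089, 0.135, 0.1119]
eef_rot: [-1.571, -0.523, 0.048]
force: [-0.6, -0.3, -1.4]
grip_width: 0.0404
t 15.07 tcp [0.5089 0.135  0.1119] bed mm [ 4.6 -6.8 33.4] F [-0.6 -0.3 -1.4] Fbed [-1.2 -0.3 -0.9] w 40.4 q [ 0.24  0.13  2.07 -0.22  0.44 -1.2 ]
time_s: 15.32
ee_pos: [0.5089, 0.1344, 0.1119]
eef_rot: [-1.571, -0.523, 0.048]
force: [0.5, 0.1, -0.9]
grip_width: 0.0402
t 15.32 tcp [0.5089 0.1344 0.1119] bed mm [ 4.6 -7.4 33.4] F [ 0.5  0.1 -0.9] Fbed [ 0.   0.  -1.1] w 40.2 q [ 0.24  0.13  2.07 -0.22  0.44 -1.2 ]
```

```bash
cat > fr.py <<'E'
from h import *
F=[];
for i in range(3):
    camera("top");o=get_obs();F.append(o["force"]@RB)
print("bed",(tobed(o["ee_pos"])*1000).round(2),"Fmean",np.mean(F,0).round(2),"t",o["time_s"])
E
python3 -m jog '0 -0.8 0 0 0 0 0.7;0 -0.8 0 0 0 0 0.7'; python3 fr.py;  python3 -m jog '0 -0.8 0 0 0 0 0.7;0 -0.8 0 0 0 0 0.7'; python3 fr.py
```

```text
time_s: 15.48
ee_pos: [0.5089, 0.1337, 0.1119]
eef_rot: [-1.571, -0.523, 0.048]
force: [0.2, 2.1, -1.3]
grip_width: 0.0399
bed [ 4.55 -8.1  33.42] Fmean [-0.2   1.92 -1.77] t 15.6333
time_s: 15.8
ee_pos: [0.509, 0.133, 0.1119]
eef_rot: [-1.57, -0.524, 0.048]
force: [-0.3, 3.3, -2.0]
grip_width: 0.0396
bed [ 4.54 -8.81 33.43] Fmean [-0.49  4.14 -2.4 ] t 15.95
```

```bash
python3 -m jog '-0.1 2 0 0 0 0 0.7;-0.2 4 0 0 0 0 0.7;-0.3 6.5 0 0 0 0 0.7;-1.6 6.5 -0.8 0 0 0 0.7;-2.6 6.4 -1.3 0 0 0 0.7;-2.6 6.4 -1.3 0 0 0 0.7'; python3 fr.py;  python3 -m jog '-0.9 0 -0.5 0 0 0 0.7;-0.9 0 -0.5 0 0 0 0.7'; python3 fr.py
```

```text
time_s: 16.45
ee_pos: [0.5061, 0.1394, 0.1104]
eef_rot: [-1.571, -0.523, 0.048]
force: [1.0, -0.3, -1.5]
grip_width: 0.04
bed [ 1.89 -2.35 33.47] Fmean [-0.26  0.29 -1.  ] t 16.6
time_s: 16.77
ee_pos: [0.5053, 0.1393, 0.11]
eef_rot: [-1.571, -0.523, 0.048]
force: [-0.6, -0.2, -0.4]
grip_width: 0.0401
bed [ 0.89 -2.32 33.49] Fmean [ 0.04  0.57 -0.51] t 16.9167
```

```bash
python3 -m jog '-0.9 0 -0.5 0 0 0 0.7;-0.9 0 -0.5 0 0 0 0.7'; python3 fr.py;  python3 -m jog '-0.7 0 -0.4 0 0 0 0.7;-0.7 0 -0.4 0 0 0 0.7'; python3 fr.py
```

```text
time_s: 17.08
ee_pos: [0.5044, 0.1393, 0.1095]
eef_rot: [-1.571, -0.523, 0.048]
force: [0.1, 0.2, -1.5]
grip_width: 0.0399
bed [-0.12 -2.3  33.52] Fmean [-0.5   0.13 -1.06] t 17.2333
time_s: 17.4
ee_pos: [0.5037, 0.1393, 0.1092]
eef_rot: [-1.571, -0.523, 0.048]
force: [-0.1, 0.3, -0.9]
grip_width: 0.0398
bed [-0.96 -2.25 33.53] Fmean [-0.17  0.05 -0.72] t 17.55
```

```bash
python3 -m jog '-0.7 0 -0.4 0 0 0 0.7;-0.7 0 -0.4 0 0 0 0.7'; python3 fr.py;  python3 -m jog '-0.7 0 -0.4 0 0 0 0.7;-0.7 0 -0.4 0 0 0 0.7'; python3 fr.py
```

```text
time_s: 17.72
ee_pos: [0.5033, 0.1393, 0.109]
eef_rot: [-1.57, -0.524, 0.048]
force: [0.3, 0.3, -1.1]
grip_width: 0.04
bed [-1.56 -2.19 33.57] Fmean [ 0.71  0.45 -0.65] t 17.8667
time_s: 18.03
ee_pos: [0.5031, 0.1394, 0.1091]
eef_rot: [-1.57, -0.526, 0.048]
force: [4.5, -1.0, -1.5]
grip_width: 0.0398
bed [-1.73 -2.16 33.7 ] Fmean [ 3.96 -0.98 -2.92] t 18.1833
```

```bash
python3 -m jog '0.3 0 -0.8 0 0.1 0 0.7;0.5 0 -1.4 0 0.1 0 0.7;0.5 0 -1.4 0 0.1 0 0.7'; python3 fr.py;  python3 -m jog '0.3 0 -0.8 0 0.1 0 0.7;0.3 0 -0.8 0 0.1 0 0.7'; python3 fr.py
```

```text
time_s: 18.43
ee_pos: [0.5038, 0.1395, 0.1078]
eef_rot: [-1.57, -0.524, 0.048]
force: [3.8, 0.6, 0.4]
grip_width: 0.0401
bed [-1.68 -2.06 32.29] Fmean [ 3.94 -0.34 -1.37] t 18.5833
time_s: 18.75
ee_pos: [0.5043, 0.1395, 0.1071]
eef_rot: [-1.57, -0.523, 0.048]
force: [3.0, -0.3, 2.5]
grip_width: 0.0398
bed [-1.62 -2.01 31.5 ] Fmean [ 4.15  0.19 -0.8 ] t 18.9
```

```bash
python3 -m jog '0.3 0 -0.7 0 0 0 0.7;0.3 0 -0.7 0 0 0 0.7'; python3 fr.py;  python3 -m jog '0.3 0 -0.7 0 0 0 0.7;0.3 0 -0.7 0 0 0 0.7'; python3 fr.py
```

```text
time_s: 19.07
ee_pos: [0.5046, 0.1396, 0.1065]
eef_rot: [-1.57, -0.523, 0.048]
force: [3.0, 1.7, 3.6]
grip_width: 0.0399
bed [-1.68 -2.02 30.7 ] Fmean [4.46 0.98 0.11] t 19.2167
time_s: 19.38
ee_pos: [0.5048, 0.1396, 0.1065]
eef_rot: [-1.57, -0.523, 0.048]
force: [-10.9, -2.1, 18.3]
grip_width: 0.0399
bed [-1.54 -2.02 30.62] Fmean [ 0.74 -0.55 20.35] t 19.5333
```

```bash
python3 -m jog '0 0 0.2 0 0 0 0.7;0 0 0.2 0 0 0 0.7;0 0 0.2 0 0 0 0.45;0 0 0.2 0 0 0 0.45;0 0 0.2 0 0 0 0.45' 10; python3 fr.py
python3 - <<'E'
from h import *
st()
c=camera("scene");save(c,"g1.png",(260,150,390,280),4.5)
E
```

```text
time_s: 19.95
ee_pos: [0.5043, 0.1394, 0.106]
eef_rot: [-1.57, -0.522, 0.048]
force: [0.4, -0.5, 0.2]
grip_width: 0.0515
bed [-1.77 -2.05 30.63] Fmean [-0.27 -0.2  -0.02] t 20.1
t 20.1 tcp [0.5046 0.1395 0.1063] bed mm [-1.8 -2.  30.6] F [-0.3 -0.3 -0.6] Fbed [-0.6 -0.3 -0.4] w 51.8 q [ 0.25  0.14  2.08 -0.24  0.43 -1.17]
```

View pics/g1.png

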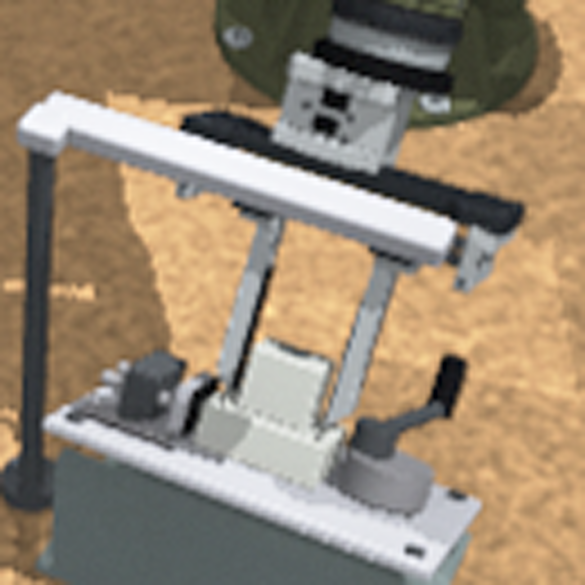

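```bash
python3 -m jog '-4 -0.2 7 0 0 0 0.45;-12 -0.6 21 0 0 0 0.45;-25 -1 43 0 0 0 0.45;-38 -2 66 0 0 0 0.45;-48 -2 83 0 0 0 0.45;-75 0 115 0 0 0 0.45;-90 0 130 0 0 0 0.45;-90 0 130 0 0 0 0.45'
python3 - <<'E'
from h import *
st()
for n,b in(("top",(110,160,255,245)),("scene",(255,160,395,300))):
    c=camera(n);save(c,"h_"+n+".png",b,5 if n=="top" else 4);W=pts(c);np.savez(n+"2.npz",W=W,**c)
    B=tobed(W)*1000
    for zl,zh in((58,66),(23,29)):
        s=(B[...,2]>zl)&(B[...,2]<zh)&(np.abs(B[...,0])<32)&(np.abs(B[...,1]+2)<36);Q=B[s];print(n,len(Q),np.median(Q[:,2]).round(2),cv2.minAreaRect(Q[:,:2].astype(np.float32)))
        if len(Q)>20:
            k=np.linalg.lstsq(np.c_[Q[:,:2],np.ones(len(Q))],Q[:,2],rcond=None)[0];print("tilt deg",np.degrees(k[:2]).round(2))
E
```

```text
time_s: 20.82
ee_pos: [0.4137, 0.14, 0.2404]
eef_rot: [-1.568, -0.529, 0.048]
force: [-0.1, -1.1, 0.5]
grip_width: 0.0516
t 20.82 tcp [0.4137 0.14   0.2404] bed mm [-13.4   2.8 192.1] F [-0.1 -1.1  0.5] Fbed [ 0.1 -1.1  0.5] w 51.6 q [ 0.33 -0.28  2.11 -0.19  0.81 -1.2 ]
top 213 62.05 ((0.3376598358154297, -2.2626476287841797), (31.885011672973633, 40.25973129272461), 0.463896244764328)
tilt deg [0.4  0.57]
top 244 25.88 ((1.1837787628173828, -1.9816703796386719), (70.20879364013672, 48.88451385498047), 87.76085662841797)
tilt deg [-0.36  0.05]
scene 82 61.65 ((-0.6188602447509766, -0.5446929931640625), (40.10228729248047, 35.626365661621094), 85.3018798828125)
tilt deg [-3.36 -0.93]
scene 137 25.95 ((1.302408218383789, -1.0646209716796875), (53.13990783691406, 69.92854309082031), 1.2651723623275757)
tilt deg [-0.79 -0.14]
```

View pics/h_top.png

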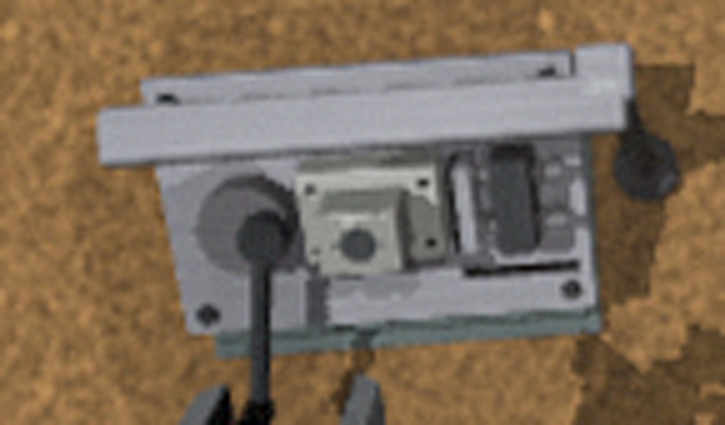

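View pics/h_scene.png

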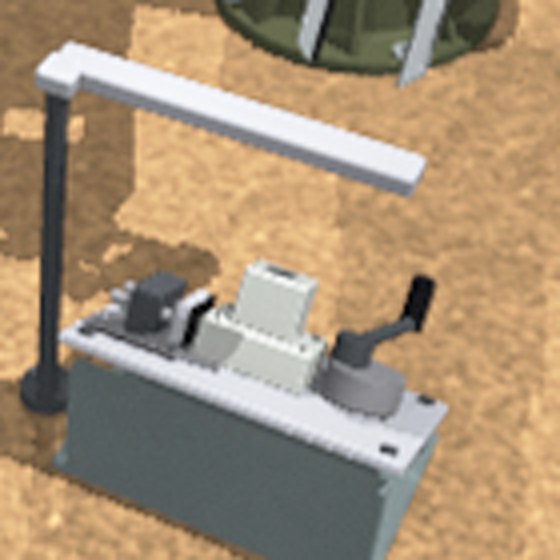

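Run:
```python
from h import *
for n in("top2","scene2"):
    c=np.load(n+".npz");B=tobed(c["W"])*1000
    s=(B[...,2]>42)&(B[...,2]<70)&(B[...,0]<-80)&(B[...,0]>-125)&(np.abs(B[...,1]-66)<16);Q=B[s];print(n,len(Q),np.percentile(Q,[5,50,95],axis=0).round(1).tolist())
for b in((-98.6,66.5,115),(-98.6,66.5,45)): rel(toworld(np.array(b)/1000),RT)
```

```text
top2 58 [[-103.9, 59.5, 45.0], [-95.1, 64.9, 62.9], [-91.4, 72.0, 67.2]]
scene2 62 [[-99.4, 61.4, 43.7], [-94.5, 68.2, 55.1], [-90.0, 74.3, 66.0]]
shift [ -39.3   62.2 -105.9] turn [-0.08  0.06 -0.06] |turn| 0.1
shift [  -4.3   63.9 -166.5] turn [-0.08  0.06 -0.06] |turn| 0.1
```

```bash
python3 -m jog '-15 30 -20 0 0 0 0.55;-30 62 -55 0 0 0 0.55;-39 62 -90 0 0 0 0.55;-39 62 -105 0 0 0 0.55;-30 63 -122 0 0 0 0.55;-20 63.5 -139 0 0 0 0.55;-10 63.8 -157 0 0 0 0.55;-4.3 64 -166.5 0 0 0 0.55;-4.3 64 -166.5 0 0 0 0.55;-4.3 64 -166.5 0 0 0 0.55'
python3 - <<'E'
from h import *
st();rel(toworld(np.array((-98.6,66.5,45))/1000),RT)
c=camera("scene");save(c,"i1.png",(320,180,420,280),6)
c=camera("top");save(c,"i2.png",(100,190,200,260),6)
E
```

```text
time_s: 21.75
ee_pos: [0.4098, 0.2032, 0.0689]
eef_rot: [-1.571, -0.521, 0.049]
force: [-0.5, 0.3, -0.9]
grip_width: 0.0422
t 21.75 tcp [0.4098 0.2032 0.0689] bed mm [-99.8  66.   44. ] F [-0.5  0.3 -0.9] Fbed [-0.9  0.3 -0.5] w 42.2 q [ 0.51  0.1   2.24 -0.61  0.4  -0.59]
shift [0.5 0.5 1.5] turn [ 0.01 -0.13 -0.04] |turn| 0.1
```

View pics/i1.png

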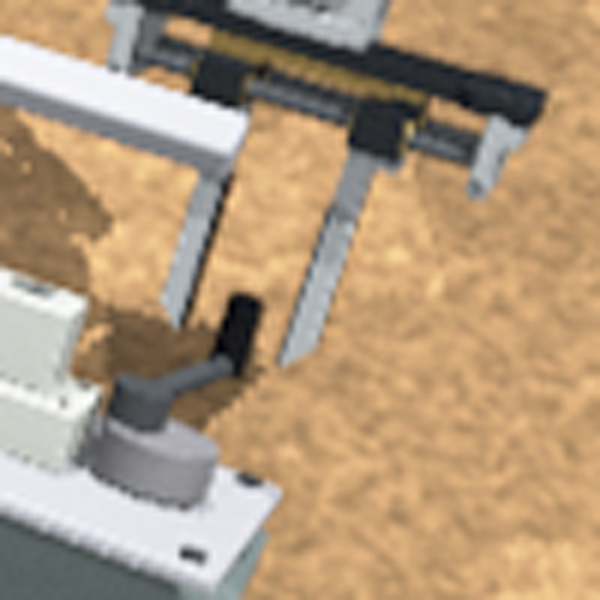

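```bash
python3 -m jog '0.5 0.5 1 0 0 0 0.75;0.5 0.5 1 0 0 0 0.9;0.5 0.5 1 0 0 0 0.95;0.5 0.5 1 0 0 0 0.95' 15; python3 -c "
from h import *
st()"
```

```text
time_s: 22.18
ee_pos: [0.4107, 0.2043, 0.0718]
eef_rot: [-1.569, -0.525, 0.048]
force: [0.3, -0.2, 0.7]
grip_width: 0.0191
t 22.18 tcp [0.4107 0.2043 0.0718] bed mm [-97.6  67.1  46. ] F [ 0.3 -0.2  0.7] Fbed [ 0.6 -0.2  0.4] w 19.1 q [ 0.51  0.09  2.24 -0.61  0.4  -0.59]
```

```bash
python3 -m jog '0 0 0 0 0 0 0.95;0 0 0 0 0 0 0.95;1.2 8 1 0 0 0 0.95;3 16.2 2.2 0 0 0 0.95;5.5 24 3.8 0 0 0 0.95;8.3 31.5 5.7 0 0 0 0.95;12 38.7 8 0 0 0 0.95;15.9 45.5 10.4 0 0 0 0.95;15.9 45.5 10.4 0 0 0 0.95' 15; python3 fr.py;python3 -c "
from h import *
st()"
```

```text
time_s: 22.93
ee_pos: [0.4274, 0.2513, 0.0827]
eef_rot: [-1.568, -0.526, 0.049]
force: [0.7, 0.8, -2.2]
grip_width: 0.0155
bed [-76.7  112.16  46.  ] Fmean [-1.46  2.47 -1.58] t 23.0833
t 23.08 tcp [0.4266 0.2501 0.0822] bed mm [-76.7 112.2  46. ] F [-0.2  3.6 -3.2] Fbed [-1.7  3.6 -2.8] w 15.7 q [ 0.6   0.16  2.13 -0.61  0.47 -0.53]
```

```bash
python3 -m jog '4.2 5.7 2.5 0 0 0 0.95;8.7 11 5.3 0 0 0 0.95;14.2 16.2 8.6 0 0 0 0.95;20 21.1 12.1 0 0 0 0.95;26 25.3 15.8 0 0 0 0.95;32.6 28.7 19.6 0 0 0 0.95;32.6 28.7 19.6 0 0 0 0.95' 20; python3 fr.py;python3 -c "
from h import *
st()
c=camera('top');save(c,'j2.png',(110,160,255,245),5)
"
```

```text
time_s: 23.67
ee_pos: [0.4607, 0.2796, 0.1026]
eef_rot: [-1.567, -0.526, 0.049]
force: [2.9, -1.5, -3.6]
grip_width: 0.0155
bed [-37.14 139.39  46.  ] Fmean [ 1.47 -1.73 -4.99] t 23.8167
t 23.82 tcp [0.4595 0.279  0.102 ] bed mm [-37.1 139.4  46. ] F [ 5.  -0.8 -5.1] Fbed [ 1.8 -1.  -6.9] w 15.5 q [ 0.61  0.21  2.01 -0.54  0.54 -0.59]
```

View pics/j2.png

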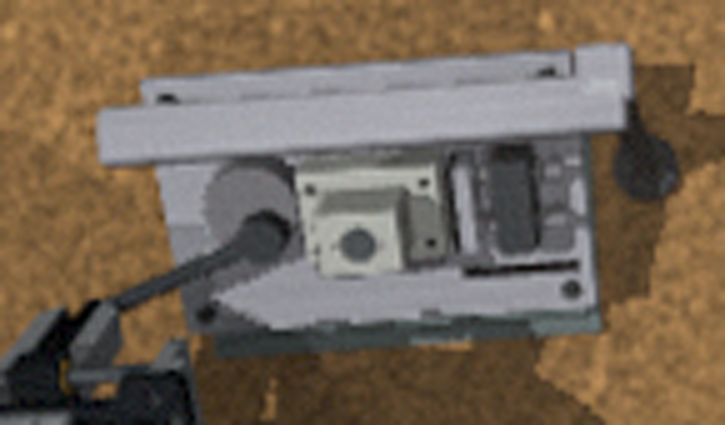

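```bash
python3 -m jog '3.2 1.4 1.9 0 0 0 0.95;6.4 2.7 3.8 0 -1 0 0.95;9.8 3.8 5.8 0 -2 0 0.95;13.3 4.9 7.8 0 -3 0 0.95;16.8 5.6 9.9 0 -4 0 0.95;20.3 6.2 11.9 0 -5 0 0.95;24 6.6 14 0 -6 0 0.95;27.5 6.9 16.1 0 -7 0 0.95;27.5 6.9 16.1 0 -7 0 0.95' 25; python3 fr.py;python3 -c "
from h import *
st()
c=camera('top');save(c,'j3.png',(110,160,255,245),5)
"
```

```text
time_s: 24.62
ee_pos: [0.487, 0.2865, 0.1184]
eef_rot: [-1.574, -0.649, 0.054]
force: [1.1, 3.2, -2.0]
grip_width: 0.0159
bed [ -4.97 145.5   46.29] Fmean [ 0.75  3.9  -2.22] t 24.7667
t 24.77 tcp [0.4869 0.2864 0.1183] bed mm [ -5.  145.5  46.3] F [ 1.   4.6 -1.3] Fbed [ 0.4  4.5 -1.7] w 15.3 q [ 0.62  0.22  2.   -0.78  0.49 -0.38]
```

View pics/j3.png

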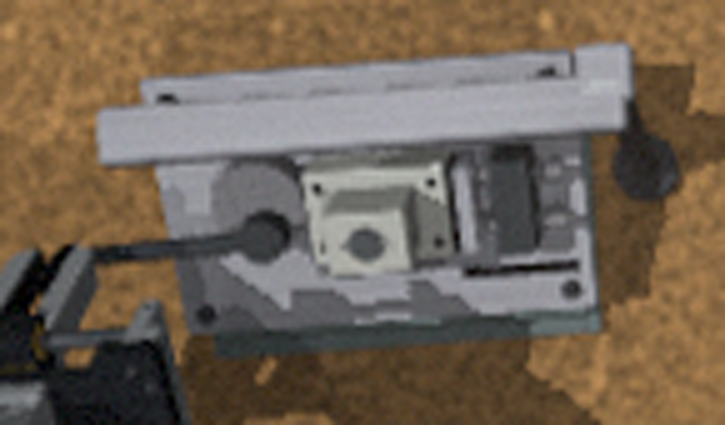

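```bash
python3 -m jog '3.6 0 2 0 0 0 0.95;7.2 0 4.1 0 0 0 0.95;10.7 -0.3 6.2 0 0 0 0.95;14.3 -0.7 8.2 0 0 0 0.95;17.9 -1.4 10.3 0 0 0 0.95;21.4 -2.2 12.3 0 0 0 0.95;21.4 -2.2 12.3 0 0 0 0.95' 30; python3 fr.py;python3 -c "
from h import *
st()
c=camera('scene');save(c,'j4.png',(255,160,395,300),4)
"
```

```text
time_s: 25.4
ee_pos: [0.5086, 0.2853, 0.1309]
eef_rot: [-1.571, -0.649, 0.053]
force: [1.4, 11.3, -4.6]
grip_width: 0.0153
bed [ 19.88 143.41  46.43] Fmean [-0.27 11.18 -6.31] t 25.55
t 25.55 tcp [0.5084 0.2854 0.1308] bed mm [ 19.9 143.4  46.4] F [ 2.4 10.9 -5.9] Fbed [-0.4 10.8 -6.6] w 15.0 q [ 0.59  0.23  1.95 -0.71  0.5  -0.48]
```

View pics/j4.png

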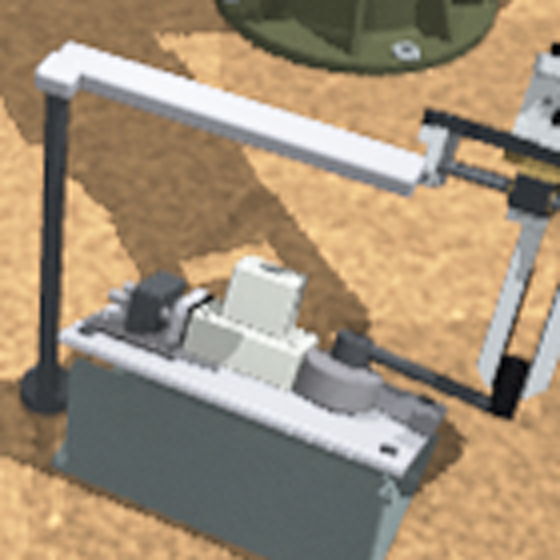

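```bash
python3 -m jog '2.7 -0.7 1.5 0 0 0 0.95;5.3 -1.5 3 0 0 0 0.95;8 -2.5 4.5 0 0 0 0.95;10.7 -3.6 6 0 0 0 0.95;13.4 -4.8 7.6 0 0 0 0.95;13.4 -4.8 7.6 0 0 0 0.95;13.4 -4.8 7.6 0 0 0 0.95'; python3 fr.py;python3 -c "
from h import *
st()
c=camera('scene');save(c,'j5.png',(255,160,395,300),4);np.savez('scene3.npz',W=pts(c),**c)
c=camera('top');save(c,'j6.png',(110,160,255,245),5);np.savez('top3.npz',W=pts(c),**c)
"
```

```text
time_s: 26.18
ee_pos: [0.5219, 0.2819, 0.1385]
eef_rot: [-1.568, -0.649, 0.053]
force: [4.3, 13.6, -7.9]
grip_width: 0.0154
bed [ 35.21 139.3   46.44] Fmean [ 0.49 12.5  -8.32] t 26.3333
t 26.33 tcp [0.5219 0.2819 0.1385] bed mm [ 35.2 139.3  46.4] F [ 4.1 12.6 -6.4] Fbed [ 0.9 12.4 -8. ] w 15.0 q [ 0.57  0.23  1.92 -0.67  0.5  -0.54]
```

View pics/j6.png

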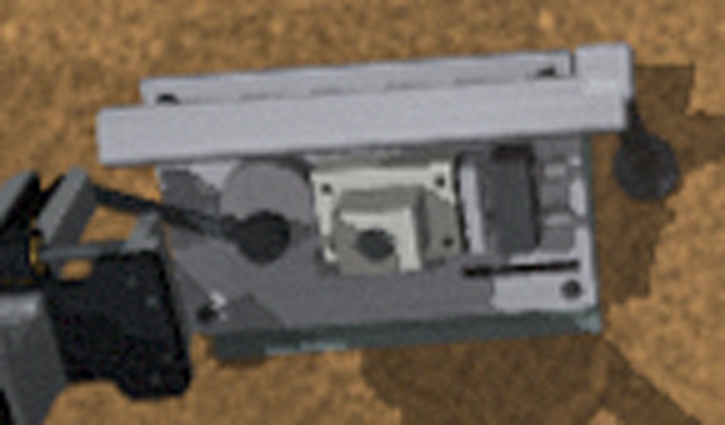

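```bash
cat > meas.py <<'E'
from h import *
import sys
def hb(n):
    c=np.load(n+".npz");B=tobed(c["W"])*1000;out=[]
    for zl,zh in((57,67),(22,30)):
        s=(B[...,2]>zl)&(B[...,2]<zh)&(B[...,0]>-27)&(B[...,0]<32)&(B[...,1]>-49)&(B[...,1]<36);Q=B[s]
        if zl==22: Q=Q[(Q[:,1]>-46)]
        r=cv2.minAreaRect(Q[:,:2].astype(np.float32));out.append((len(Q),np.round(r[0],1).tolist(),np.round(r[1],1).tolist(),round(r[2],1)))
    return out
a,b=sys.argv[1:3]
for v in("top","scene"):
    print(v,hb(v+a));print(v,hb(v+b))
    ca,cb=np.load(v+a+".npz"),np.load(v+b+".npz")
    ga=cv2.cvtColor(ca["img"],cv2.COLOR_RGB2GRAY);gb=cv2.cvtColor(cb["img"],cv2.COLOR_RGB2GRAY)
    # template: whole housing projected box
    P=toworld(np.array([[x,y,z] for x in(-24,24) for y in(-34,30) for z in(20,62)])/1000+np.array([0,-.002,0]))
    u=proj(ca,P);l,t=np.floor(u.min(0)).astype(int);r,d=np.ceil(u.max(0)).astype(int)
    T=ga[t:d,l:r].astype(np.float32)
    best=[]
    k=8;S=cv2.resize(gb[t-6:d+6,l-10:r+10],None,fx=k,fy=k,interpolation=cv2.INTER_CUBIC);Tk=cv2.resize(ga[t:d,l:r],None,fx=k,fy=k,interpolation=cv2.INTER_CUBIC)
    # edges
    f=lambda g:cv2.magnitude(cv2.Sobel(g,cv2.CV_32F,1,0,ksize=7),cv2.Sobel(g,cv2.CV_32F,0,1,ksize=7))
    R=cv2.matchTemplate(f(S),f(Tk),cv2.TM_CCOEFF_NORMED);_,m,_,loc=cv2.minMaxLoc(R)
    du=np.array([loc[0]/k-10,loc[1]/k-6])
    p0=proj(ca,toworld(np.array([[0,-2,40]])/1000))[0];p1=proj(ca,toworld(np.array([[0,-7,40]])/1000))[0];g=(p1-p0)/-5
    print("match",round(m,2),"px",du,"px per mm y",g.round(3),"dy mm",(du@g/(g@g)).round(2))
E
python3 meas.py 2 3
```

```text
top [(215, [0.3, -2.3], [31.9, 40.3], 0.5), (296, [1.0, -6.7], [79.7, 48.9], 87.8)]
top [(219, [0.5, -10.5], [40.3, 32.4], 89.8), (302, [0.8, -4.9], [81.4, 50.3], 89.9)]
match 0.6 px [ 3.5   -0.125] px per mm y [-0.409  0.028] dy mm -8.54
scene [(88, [-0.6, -0.5], [40.1, 35.6], 85.3), (180, [1.2, -5.8], [53.4, 79.7], 0.4)]
scene [(87, [0.7, -9.6], [33.9, 40.5], 3.7), (176, [1.4, -5.1], [81.5, 52.8], 89.4)]
match 0.57 px [-3.   -1.25] px per mm y [0.384 0.142] dy mm -7.93
```

View pics/j5.png

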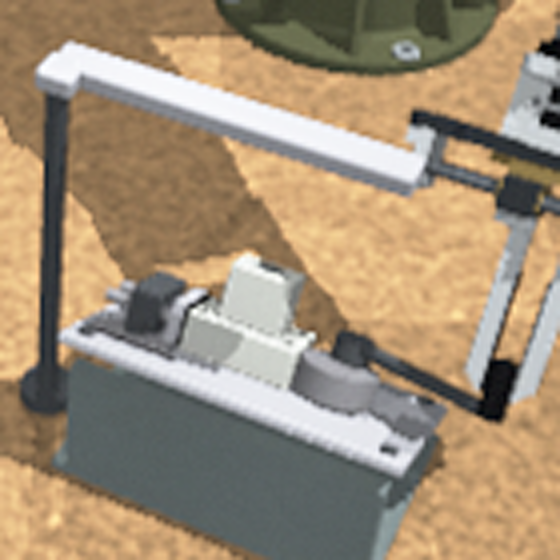

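```bash
python3 -m jog '0 0 0 0 0 0 0.95;0 0 0 0 0 0 0.75;0 0 0 0 0 0 0.75;-2 -0.1 -1.2 0 0 0 0.75;-4.3 -0.2 -2.5 0 0 0 0.75;-4.3 -0.2 -2.5 0 0 0 0.75;-4.3 -0.2 -2.5 0 0 0 0.95;-4.3 -0.2 -2.5 0 0 0 0.95;-4.3 -0.2 -2.5 0 0 0 0.95' 15; python3 fr.py
python3 - <<'E'
from h import *
st()
c=camera('scene');np.savez('scene4.npz',W=pts(c),**c);B=tobed(pts(c))*1000
c=camera('top');np.savez('top4.npz',W=pts(c),**c)
dark=c["img"].max(-1)
E
python3 meas.py 2 4
```

```text
time_s: 27.18
ee_pos: [0.5176, 0.282, 0.1361]
eef_rot: [-1.568, -0.649, 0.053]
force: [0.6, 2.1, -1.0]
grip_width: 0.0153
bed [ 30.31 139.54  46.48] Fmean [-0.51  3.25 -0.33] t 27.3333
t 27.33 tcp [0.5176 0.2819 0.1361] bed mm [ 30.3 139.5  46.5] F [-1.4  3.6 -0.9] Fbed [-1.5  3.7 -0.1] w 16.0 q [ 0.57  0.23  1.93 -0.68  0.49 -0.53]
top [(215, [0.3, -2.3], [31.9, 40.3], 0.5), (296, [1.0, -6.7], [79.7, 48.9], 87.8)]
top [(214, [0.4, -10.2], [40.9, 32.2], 88.3), (305, [1.0, -4.7], [82.2, 49.8], 87.9)]
match 0.59 px [ 3.375 -0.125] px per mm y [-0.409  0.028] dy mm -8.24
scene [(88, [-0.6, -0.5], [40.1, 35.6], 85.3), (180, [1.2, -5.8], [53.4, 79.7], 0.4)]
scene [(89, [-0.7, -9.7], [37.0, 39.7], 2.3), (178, [2.0, -5.1], [81.8, 51.5], 88.7)]
match 0.57 px [-2.875 -1.25 ] px per mm y [0.384 0.142] dy mm -7.65
```

```bash
python3 -m jog '0 0 0 0 0 0 0.95;1.8 -0.7 1 0 0 0 0.95;3.6 -1.6 2 0 0 0 0.95;5.4 -2.5 3 0 0 0 0.95;7.2 -3.5 4.1 0 0 0 0.95;8.5 -4 4.8 0 0 0 0.95;8.5 -4 4.8 0 0 0 0.95' 40; python3 fr.py
python3 - <<'E'
from h import *
st()
c=camera('scene');np.savez('scene5.npz',W=pts(c),**c);save(c,'k1.png',(255,160,395,300),4)
c=camera('top');np.savez('top5.npz',W=pts(c),**c);save(c,'k2.png',(110,160,255,245),5)
E
python3 meas.py 2 5
```

```text
time_s: 28.02
ee_pos: [0.5257, 0.2786, 0.1406]
eef_rot: [-1.566, -0.649, 0.052]
force: [-5.1, 8.2, -1.2]
grip_width: 0.0152
bed [ 39.38 135.87  46.47] Fmean [-5.04  9.23  0.69] t 28.1667
t 28.17 tcp [0.5256 0.2786 0.1406] bed mm [ 39.4 135.9  46.5] F [-5.3  8.9 -1.1] Fbed [-4.7  9.1  1.4] w 15.0 q [ 0.56  0.23  1.92 -0.65  0.5  -0.57]
top [(215, [0.3, -2.3], [31.9, 40.3], 0.5), (296, [1.0, -6.7], [79.7, 48.9], 87.8)]
top [(222, [0.7, -11.9], [32.9, 39.7], 0.0), (308, [0.7, -4.8], [81.9, 50.5], 89.2)]
match 0.62 px [ 3.875 -0.25 ] px per mm y [-0.409  0.028] dy mm -9.48
scene [(88, [-0.6, -0.5], [40.1, 35.6], 85.3), (180, [1.2, -5.8], [53.4, 79.7], 0.4)]
scene [(85, [0.8, -10.2], [35.4, 38.3], 0.1), (176, [1.5, -5.1], [48.8, 81.2], 0.5)]
match 0.55 px [-3.5  -1.25] px per mm y [0.384 0.142] dy mm -9.08
```

View pics/k2.png

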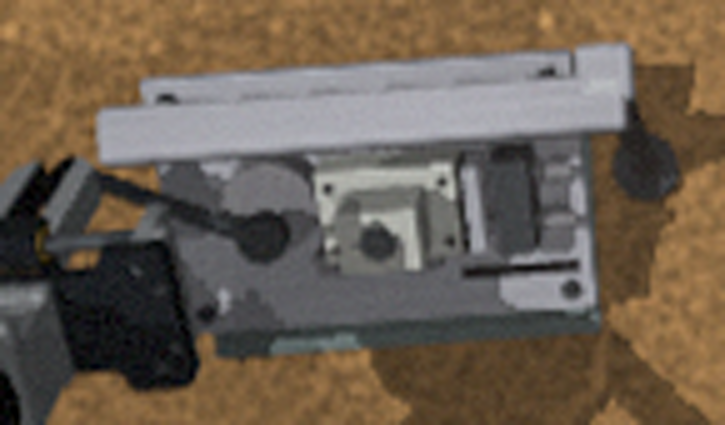

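```bash
python3 -m jog '0 0 0 0 0 0 0.95;0 0 0 0 0 0 0.75;0 0 0 0 0 0 0.6;0 0 0 0 0 0 0.58;0 0 0 0 0 0 0.58;-6 -0.3 8 0 0 0 0.58;-15 -0.7 20 0 0 0 0.58;-30 -1.5 40 0 0 0 0.58;-50 5 66 0 0 0 0.58;-70 20 90 0 0 0 0.58' 15; python3 -m jog '-35 25 20 0 0 0 0.5;-70 50 40 0 0 0 0.5;-70 50 40 0 0 0 0.5;-70 50 40 0 0 0 0.5'
python3 - <<'E'
from h import *
st()
c=camera('scene');W=pts(c);np.savez('scene6.npz',W=W,**c);save(c,'l1.png',(255,160,395,300),4)
c2=camera('top');W2=pts(c2);np.savez('top6.npz',W=W2,**c2);save(c2,'l2.png',(110,160,255,245),5)
for n,w in(("scene",W),("top",W2)):
    B=tobed(w)*1000
    s=(B[...,2]>42)&(B[...,2]<70)&(B[...,1]>118)&(B[...,1]<155)&(B[...,0]>15)&(B[...,0]<60);Q=B[s];print(n,len(Q),np.percentile(Q,[5,50,95],axis=0).round(1).tolist(),np.degrees(np.arctan2(Q[:,1].mean()-50,-(Q[:,0].mean()+5))))
    s=(np.abs(B[...,2]-22)<3)&(B[...,1]>25)&(B[...,1]<100)&(np.abs(B[...,0])<45)&(B[...,1]>27)
    s=(np.abs(B[...,0])<20)&(B[...,1]<-40)&(B[...,1]>-90)&(B[...,2]>20)&(B[...,2]<34);print(np.histogram(B[s][:,1],bins=np.arange(-90,-39,2)))
E
python3 meas.py 2 6
```

```text
time_s: 29.1
ee_pos: [0.4545, 0.2975, 0.232]
eef_rot: [-1.566, -0.648, 0.051]
force: [-0.3, 0.5, -0.2]
grip_width: 0.0396
time_s: 29.43
ee_pos: [0.3826, 0.3493, 0.2744]
eef_rot: [-1.563, -0.65, 0.052]
force: [-0.1, -0.4, 0.2]
grip_width: 0.0469
t 29.43 tcp [0.3826 0.3493 0.2744] bed mm [-14.5 213.3 232.1] F [-0.1 -0.4  0.2] Fbed [-0.  -0.4  0.3] w 46.9 q [ 0.91 -0.05  1.88 -0.6   0.93 -0.45]
scene 85 [[33.1, 130.1, 43.9], [40.2, 137.6, 55.7], [43.9, 144.1, 65.5]] 116.99366568603713
(array([ 0,  0,  0,  0,  2,  3,  5,  3,  0,  5,  3,  4,  3, 17,  2,  0,  2,
        5,  4,  7,  6,  5,  7,  2,  4]), array([-90, -88, -86, -84, -82, -80, -78, -76, -74, -72, -70, -68, -66,
       -64, -62, -60, -58, -56, -54, -52, -50, -48, -46, -44, -42, -40]))
top 66 [[31.6, 129.1, 43.7], [39.0, 133.7, 62.2], [43.4, 141.3, 67.5]] 117.1783414742596
(array([ 0,  0,  0, 13, 12, 13, 15, 10, 11, 12, 12, 14, 10,  5,  0,  1, 16,
       11, 13, 11, 13, 12, 11, 12, 12]), array([-90, -88, -86, -84, -82, -80, -78, -76, -74, -72, -70, -68, -66,
       -64, -62, -60, -58, -56, -54, -52, -50, -48, -46, -44, -42, -40]))
top [(215, [0.3, -2.3], [31.9, 40.3], 0.5), (296, [1.0, -6.7], [79.7, 48.9], 87.8)]
top [(217, [0.9, -11.5], [40.0, 33.0], 89.3), (306, [0.9, -5.1], [81.6, 50.0], 89.1)]
match 0.69 px [ 3.875 -0.25 ] px per mm y [-0.409  0.028] dy mm -9.48
scene [(88, [-0.6, -0.5], [40.1, 35.6], 85.3), (180, [1.2, -5.8], [53.4, 79.7], 0.4)]
scene [(85, [1.1, -10.7], [34.0, 39.7], 0.4), (179, [2.7, -5.1], [82.0, 50.4], 89.5)]
match 0.54 px [-3.25 -1.25] px per mm y [0.384 0.142] dy mm -8.51
```

View pics/l1.png

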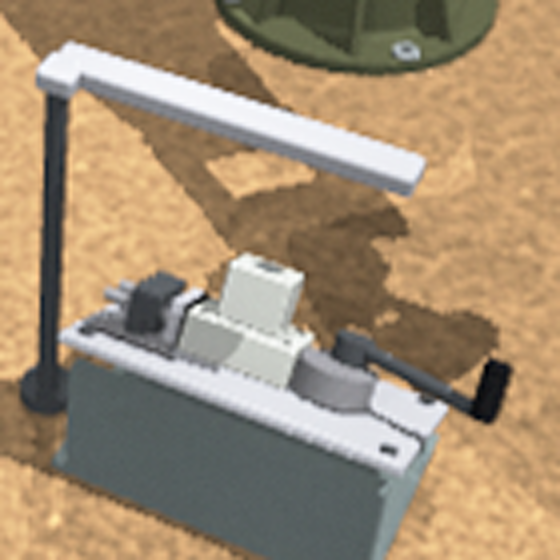

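View pics/l2.png

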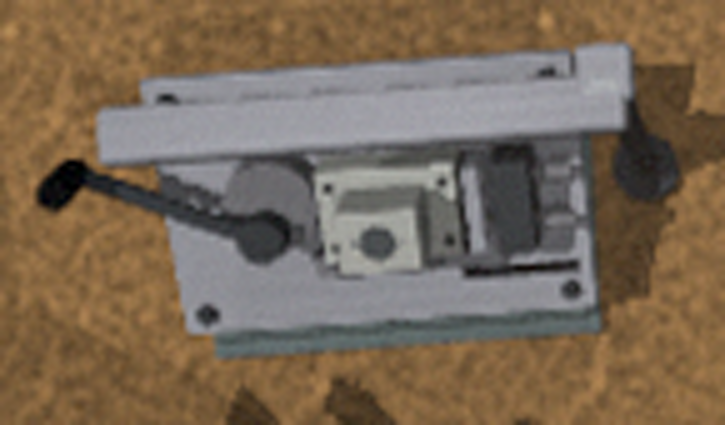

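Run:
```python
from h import *
for t in("2","6"):
    c=np.load("top"+t+".npz");B=tobed(c["W"])*1000
    for zl,zh,y0 in((58,66,0),(22,30,0)):
        s=(B[...,2]>zl)&(B[...,2]<zh)&(B[...,0]>-24)&(B[...,0]<26)&(B[...,1]>-40)&(B[...,1]<26);Q=B[s]
        k=np.linalg.lstsq(np.c_[Q[:,:2],np.ones(len(Q))],Q[:,2],rcond=None)[0];print(t,np.median(Q[:,2]).round(2),"tilt",np.degrees(k[:2]).round(2),"x range",np.percentile(Q[:,0],[1,99]).round(1))
W0=np.load("top0.npz")["W"];W6=np.load("top6.npz")["W"]
for n,(x,y) in dict(cover=(.415,-.30),spool=(.424,-.176),mouse=(.557,-.174)).items():
    f=lambda W:np.mean(W[(np.abs(W[...,0]-x)<.06)&(np.abs(W[...,1]-y)<.06)&(W[...,2]>.01)],0).round(4)
    print(n,f(W0),f(W6))
st()
```

```text
2 62.05 tilt [0.4  0.57] x range [-15.3  16. ]
2 25.88 tilt [-0.73  0.52] x range [-23.2  25. ]
6 62.2 tilt [-1.18  0.88] x range [-15.2  16.4]
6 26.11 tilt [-0.1  -0.15] x range [-23.2  25.1]
cover [ 0.4174 -0.3023  0.0161] [ 0.4178 -0.3026  0.0162]
spool [ 0.4243 -0.1768  0.0307] [ 0.4243 -0.1769  0.0305]
mouse [ 0.5566 -0.1756  0.0254] [ 0.5567 -0.1758  0.0255]
t 29.53 tcp [0.3842 0.3474 0.2721] bed mm [-14.4 211.4 229.3] F [ 0.5 -0.3 -1.2] Fbed [-0.2 -0.3 -1.3] w 47.1 q [ 0.9  -0.04  1.88 -0.6   0.93 -0.45]
```

```bash
python3 -c "
from station import hand_in
print(hand_in())"
```

```text
the job is handed in; nothing more can be done
None
```

The job is done and handed in at about 30 s of the 72 s allowed. I swung the lever back to its open stop and set the housing flat on the bed against the ledge. I let go of it, then led the lever round to about 107° and left it clamped, with the gripper clear.

**Pad travel:**
- While placing the housing I touched it to the cam and then lightly to the pad, up to about 4 N. That gave about 11 mm of free room.
- From that room and the lever angle (about 117° on the knob, which is 107° of lever), the pad is pushed back about 4.4–4.5 mm.
- The gap between pad and block shows about 5.5 mm in the top picture, which is the half-way value.
- The shift of the housing in the images disagrees a little and scatters: about 3.3 to 4.9 mm of travel, most readings near 4. In none of these was the pad near its 9 mm stop.

**Housing seat:**
- The top face of the block lies 26.1 mm above the bed and is level to within 0.2°.
- The housing is square to the ledge within about 1°, which is the camera's noise.
- The fit on the small boss face gave about 1° of tilt, which I also take as noise.

**Other things:**
- The cover, spool and mouse moved less than 0.5 mm between the first and last pictures.
- The first time I led the lever, the stand position I had estimated was about 2 mm off, so the knob was pulled sideways with up to about 37 N through the finger pads. I corrected the position before placing the housing. When I turned the lever to clamp, the sideways force on the knob was at most about 13 N.

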